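# Hook a dropped ring out from behind the roller guard

### The job

A steel ring has dropped behind the fixed bar guard of the ring roller. Take the telescopic hook by its wooden handle, hook it into the ring's hole, draw the ring out along the bench (without touching it with the gripper or knocking the guard) and pull it fully home against both flanks of the V-stop in front of the guard, holding a steady pull of about 10 N for about a second and never pulling over 15 N. Then unhook without disturbing the ring, lay the rod flat on the bench well clear of it, let go, and leave the other things alone.

Things in the scene. Friction and masses are not known exactly. Their poses are not given: they have to be found in the camera images.
- guard: Fixed cage of dark steel bars on the bench. Origin: middle of its open mouth at bench level; +y points out of the mouth, x across, z up. Clear inside 208 mm wide and 79 mm high; runs back to y = -210 mm, with two rollers standing out at the back to y = -181 mm. Roof bars 36 mm apart: the ring is seen through them, not reached. The V-stop is part of the same rigid piece.
- seat (a point): Where the ring's centre is when it touches both flanks of the V-stop: 65 mm out (+y) from the guard's origin, x = 0, 7 mm up; axes as the guard's. The V-stop is two bare steel bars, 64 x 14 mm, 16 mm high, a 90-degree V open towards the mouth, spanning guard x -57 to 57, y 60 to 117 mm. A hard stop: once the ring is home the pull rises by several newtons per mm.
- ring_centre (a point): Centre, half-way up (7 mm), of the loose bare steel ring lying flat on the bench inside the guard: outside diameter 60 mm, hole 32 mm, 14 mm high, 0.16 to 0.31 kg, z up. Dragging it takes 1 to 4 N. The hook in its hole has 12 mm of play each way.
- rod_handle (a point): Centre of the loose rod's wooden handle, 20 mm above its underside: 90 mm long (x), 22 wide (y), 40 high, gripped from above across the 22 mm. A tube (11 mm), then an 8 mm shaft run along +x, axis 30 mm up, ending in a hook turned straight down to the underside's level. The shaft telescopes, tight: the hook is left anywhere from 295 to 315 mm ahead of this point (not measured). 0.19 kg.
- tin: Bystander: open metal cup, 76 mm across, 85 mm high; origin at the centre of its underside. Leave alone.
- hammer: Bystander: hammer with a wooden handle lying on the bench, about 300 mm long. Leave alone.
- bar_stub: Bystander: steel bar offcut 110 x 25 x 25 mm, origin at the centre of its underside. Leave alone.
Things that resemble listed ones, but are neither listed nor needed, are in the scene too. There is more than one size of the part that bears ring_centre; the job needs the middle-sized.

How it is judged:
By the outcome, as a careful person would: the job done as asked, in the order asked, and still so for the second after the job is handed in, with the robot touching nothing.
It also fails if it takes over 72 s, if anything falls off the work surface, if the arm or the gripper's body presses on something with over 40 N, if the wrist force passes 120 N, or if a joint passes its speed limit or range.

### The arm

A 6-joint arm with a two-finger parallel gripper is mounted at the origin on the work surface. World frame = base frame: x ahead of the robot, y to its left, z up, the work surface at z = 0. Lengths are in m, angles in degrees, forces in N, time in s.
With the tool pointing down it reaches from about 0.3 to 0.75 m from the base axis. Payload 8.5 kg.
Tool frame: the origin (TCP) lies midway between the tips of the shut fingers; the grasp point (between the pads) lies 19 mm behind it; y points along the fingers, x is the direction in which the jaws open and shut, and the axes are right-handed (so a half turn about y gives the same grasp; the last joint's range is limited). The gripper opens to 85 mm and grips with 20 to 120 N. Pads are 22 mm wide; open, the fingers measure 114 mm over their backs; the gripper's body (76 mm by 85 mm) begins 54 mm behind the grasp point. The pads swing forward as they close: fully open they stand 13 mm farther back than shut.
Start: joints at [60.544, 21.807, 74.336, -0, 83.858, -12.336], TCP at [0.162, 0.526, 0.231] pointing down, gripper open.
Joint ranges: [-178.18, 178.18], [-50.72, 133.34], [12.68, 142.11], [-81.47, 261.47], [9.98, 163.14], [-165.26, 165.26]. Speed limits (degrees/s): [136.94, 136.94, 180, 180, 180, 180].

### API

Orientations are given as a 3x3 rotation matrix whose columns are the frame's x, y, z axes.
In Python, from rig import env gives the robot as it stands.
- The arm moves only by the tool carry_out, never from a script. Its argument "plan" is a list of rows, each a list of 3 entries, a list of its own where there are three numbers: the shift along the tool's x, y, z in m, then the turn, a rotation vector about the tool's x, y, z in degrees, then the finger opening in m, from 0 to 0.0854. In form: [[[dx, dy, dz], [ax, ay, az], jaw], ...]. A call has 1 to 8 rows; each row shifts and turns the commanded pose from where the row before left it, along the tool's axes as they then stand; what a row does not reach is not made up. A row lasts 1/8 s, in which the tool goes at most 62.5 mm and 10.7 degrees, less where a joint would pass 70% of its speed; a pose out of reach is approached as far as the arm can. A call is refused whole if a number of a shift passes 0.0625 or a number of a turn 10.7, either way. A call with a gripper value outside its range is refused whole. The fingers move at their own pace and stop on an object; "force" is the grip in N (left out, the last holds). Time passes only in rows, so rows that do not move let the fingers close. It gives the time, the measured TCP pose, the force and the opening at its end, in the units of the state.
- env.observe(): the state, without advancing time (a new reading comes with each control period).
- env.get_image(name): name is "scene" or "top" or "wrist"; returns a dict with "image" (420x560x3 uint8, red, green, blue), "vfov" (degrees; the focal length in pixels is half the picture's height over the tangent of half this angle, whatever the lens; pixels are square), "cx", "cy" (the principal point, pixels), "k1" (the pictures are not rectified: a ray, as slopes to the right and down, at radius r is drawn at 1 + k1 r^2 times it, then the intrinsics apply), "rvec" (rotation vector, rad) and "tvec" (3), from world to camera coordinates, as OpenCV has them; the wrist camera has in their place "tool_from_camera" (4x4, takes a point from camera to tool coordinates, whose origin is the TCP and whose axes are the tool frame's). Camera axes: x right, y down, z forward; pixel columns grow to the right and rows downward; lengths in m; the calibration is good to about 2 mm. A picture is of the moment at which its call begins: read the wrist's pose just before it. There is no depth.
- env.close_job(): hands the job in, once; it reports no verdict.
Trained networks look in a picture, given as the dict that the camera call returned (one of the last four; its "shot" number tells which), for a name from the list of things; names that differ only in an ending like _2 or _b are one class to them, and where a whole thing is asked for, a point or a joint stands for the part that bears it (a point fixed in the world has none). Each returns a list of dicts, best first, with "conf" (0 to 1); they miss things now and then, are a little off and sometimes report something else, mostly with a low value. They report only what shows in the picture. A call takes as long as a camera call. They do not tell look-alikes from the thing itself.
- env.outline_of(target, picture): "mask" (420x560 bool, what is visible of it) and "pixel" ([row, column] in pixels, amid what is visible of it).
The state is a dict: "time_s": time; "q": joint angles; "qvel": joint speeds; "joint_efforts": joint torques, N m; "position": TCP position; "tool_rot": TCP orientation; "ft_force": force on the tool from outside, world axes, zero at the start; "wrist_torque": the same for the moment, N m; "grip_width": finger opening in m.
Only numpy, scipy, OpenCV 4.12 (cv2) and the standard library are available. Lean on these libraries where they do the work, as an engineer would, in place of code of your own. Each camera call takes 0.05 s, during which the arm holds its last target.

## Working session

There is one attempt and no reset: what is moved stays moved. The work goes in short steps, Python scripts to look and compute and a tool call to move; the robot and the scene stay as the last step left them, time stands still between calls to the robot, and variables do not carry over. Pictures are saved under pics/ and viewed, and the job is handed in when it is done.

Besides the shell and the picture viewer there is one more tool, called after ">>>" as name(argument=value, ...) on one line, values as JSON. carry_out: Moves the arm, as the interface text tells. Its arguments: {"type":"object","properties":{"plan":{"type":"array","items":{"type":"array"}},"force":{"type":"number"}},"required":["plan"]}

```bash
ls; mkdir -p pics
cat > h.py <<'E'
import numpy as np, cv2
from rig import env
def cam(p,st=None):
    f=210/np.tan(np.radians(p['vfov'])/2)
    if 'rvec' in p:
        R=cv2.Rodrigues(np.array(p['rvec'],float))[0]; t=np.array(p['tvec'],float).ravel()
    else:
        T=np.array(p['tool_from_camera']); W=np.eye(4); W[:3,:3]=np.array(st['tool_rot']); W[:3,3]=st['position']
        M=np.linalg.inv(W@T); R=M[:3,:3]; t=M[:3,3]
    return dict(f=f,cx=p['cx'],cy=p['cy'],k1=p['k1'],R=R,t=t)
def proj(c,P):
    X=np.atleast_2d(P)@c['R'].T+c['t']; s=X[:,:2]/X[:,2:]; r2=(s**2).sum(1,keepdims=True)
    s=s*(1+c['k1']*r2); return np.c_[s[:,0]*c['f']+c['cx'], s[:,1]*c['f']+c['cy']]  # col,row
def ray(c,uv):
    d=(np.array(uv,float)-[c['cx'],c['cy']])/c['f']; s=d.copy()
    for _ in range(30): s=d/(1+c['k1']*(s@s))
    v=c['R'].T@np.r_[s,1]; return -c['R'].T@c['t'], v/np.linalg.norm(v)
def onz(c,uv,z):
    o,v=ray(c,uv); return o+v*(z-o[2])/v[2]
def tri(L):
    A=np.zeros((3,3));b=np.zeros(3)
    for c,uv in L:
        o,v=ray(c,uv);Q=np.eye(3)-np.outer(v,v);A+=Q;b+=Q@o
    x=np.linalg.solve(A,b); return x,[np.linalg.norm((np.eye(3)-np.outer(v,v))@(x-o)) for o,v in [ray(c,uv) for c,uv in L]]
def save(p,name): cv2.imwrite('pics/'+name,cv2.cvtColor(p['image'],cv2.COLOR_RGB2BGR))
E
python3 - <<'E'
from h import *
import pickle
st=env.observe(); print(st['time_s'],st['position'],st['tool_rot'],st['grip_width'])
P={}
for n in ['scene','top','wrist']:
    p=env.get_image(n); save(p,n+'0.png'); P[n]=(p,st)
    for t in ['guard','ring_centre','rod_handle','tin','hammer','bar_stub']:
        for d in env.outline_of(t,p): print(n,t,round(d['conf'],2),d['pixel'],d['mask'].sum())
    print({k:v for k,v in p.items() if k!='image'})
pickle.dump(P,open('P0.pkl','wb'))
E
```

```text
pics
0.0 [0.16175189 0.5253697  0.230703  ] [[ 2.94353515e-01 -7.31591020e-04 -9.55696329e-01]
 [ 9.55695516e-01 -1.28693085e-03  2.94354250e-01]
 [-1.44526201e-03 -9.99998904e-01  3.20365638e-04]] 0.08516597107057951
scene guard 0.86 [137.4, 135.6] 11585
scene ring_centre 0.71 [130.8, 132.9] 10572
scene ring_centre 0.58 [207.2, 91.1] 175
scene ring_centre 0.53 [105.6, 216.7] 304
scene ring_centre 0.52 [178.5, 187.1] 300
scene rod_handle 0.86 [208.2, 341.1] 843
scene tin 0.59 [257.0, 191.7] 1206
scene hammer 0.69 [272.4, 439.8] 1519
scene bar_stub 0.84 [239.0, 134.7] 691
{'vfov': 46.06403341942444, 'cx': 277.3945586827393, 'cy': 206.48841565103382, 'k1': -0.010221718392973854, 'rvec': array([ 1.48198594,  2.31157333, -0.70406758]), 'tvec': array([ 0.18203322, -0.42113699,  1.52446091]), 'shot': 1}
top guard 0.56 [210.9, 371.8] 191
top ring_centre 0.82 [281.6, 389.2] 497
top ring_centre 0.72 [211.3, 417.1] 7594
top ring_centre 0.68 [209.2, 372.0] 119
top rod_handle 0.83 [224.9, 238.8] 562
top tin 0.88 [131.9, 310.1] 517
top hammer 0.94 [214.5, 143.1] 920
top bar_stub 0.63 [136.1, 364.1] 347
{'vfov': 46.73580005798033, 'cx': 274.93518236331494, 'cy': 211.28663194804628, 'k1': -0.04650651348234738, 'rvec': array([ 2.14370556, -2.19843026,  0.10813481]), 'tvec': array([0.06832213, 0.54109661, 1.4186765 ]), 'shot': 2}
wrist hammer 0.57 [341.1, 262.3] 179
{'vfov': 71.60776567592535, 'cx': 280.5980142893788, 'cy': 207.99399774468992, 'k1': -0.0011878482303831336, 'tool_from_camera': array([[ 9.99999311e-01,  9.27996767e-04,  7.19139179e-04,
         7.65921180e-04],
       [-4.31840544e-04, -2.78851821e-01,  9.60334044e-01,
        -1.41257010e-01],
       [ 1.09172016e-03, -9.60333692e-01, -2.78851228e-01,
         7.15543611e-02],
       [ 0.00000000e+00,  0.00000000e+00,  0.00000000e+00,
         1.00000000e+00]]), 'shot': 3}
```

View pics/scene0.png

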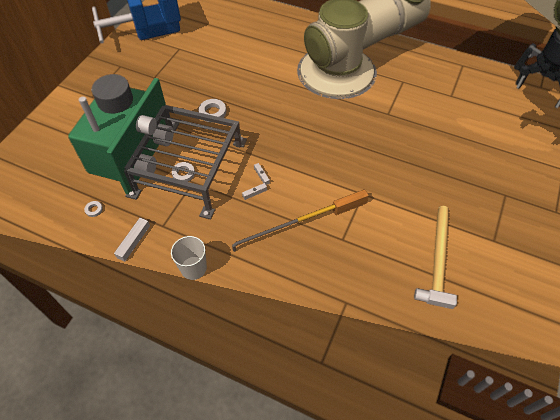

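View pics/top0.png

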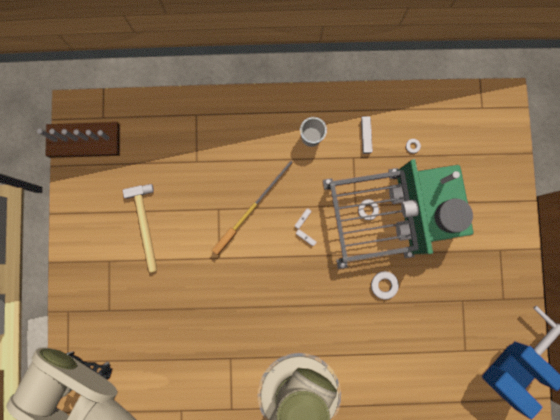

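View pics/wrist0.png

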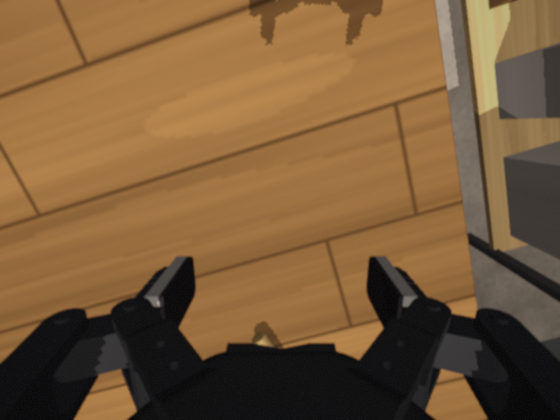

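Run:
```python
import pickle,cv2
P=pickle.load(open('P0.pkl','rb'))
for n,(r0,r1,c0,c1) in {'top':(140,300,280,440),'scene':(90,230,110,290)}.items():
    im=P[n][0]['image'][r0:r1,c0:c1,::-1]; s=4
    im=cv2.resize(im,None,fx=s,fy=s,interpolation=cv2.INTER_CUBIC)
    for i in range(0,r1-r0,20): cv2.putText(im,str(r0+i),(0,i*s+4),0,.4,(255,255,255),1); cv2.line(im,(0,i*s),(8,i*s),(255,255,255),1)
    for i in range(0,c1-c0,20): cv2.putText(im,str(c0+i),(i*s,10),0,.4,(255,255,255),1);cv2.line(im,(i*s,0),(i*s,8),(255,255,255),1)
    cv2.imwrite(f'pics/{n}0c.png',im[:600])
n='top';r0,r1,c0,c1=150,265,200,300
im=P[n][0]['image'][r0:r1,c0:c1,::-1]; s=5
im=cv2.resize(im,None,fx=s,fy=s,interpolation=cv2.INTER_CUBIC)
for i in range(0,r1-r0,20): cv2.putText(im,str(r0+i),(0,i*s+4),0,.4,(255,255,255),1); cv2.line(im,(0,i*s),(8,i*s),(255,255,255),1)
for i in range(0,c1-c0,20): cv2.putText(im,str(c0+i),(i*s,10),0,.4,(255,255,255),1);cv2.line(im,(i*s,0),(i*s,8),(255,255,255),1)
cv2.imwrite(f'pics/rod0c.png',im)
```

```text
(no output)
```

View pics/top0c.png

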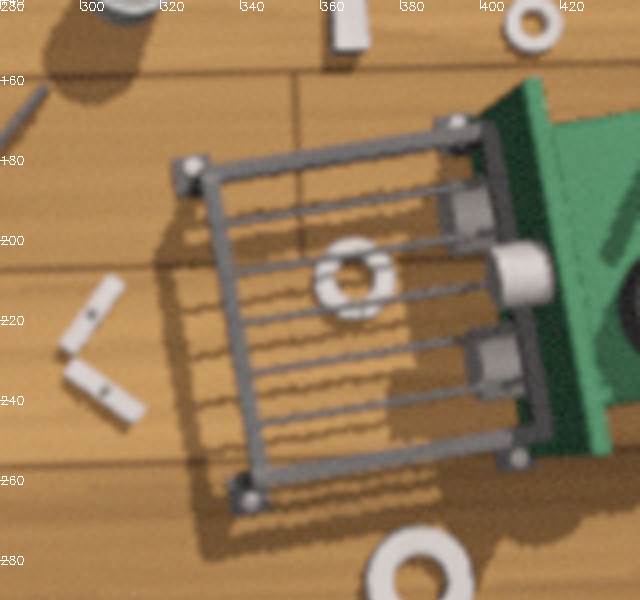

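View pics/scene0c.png

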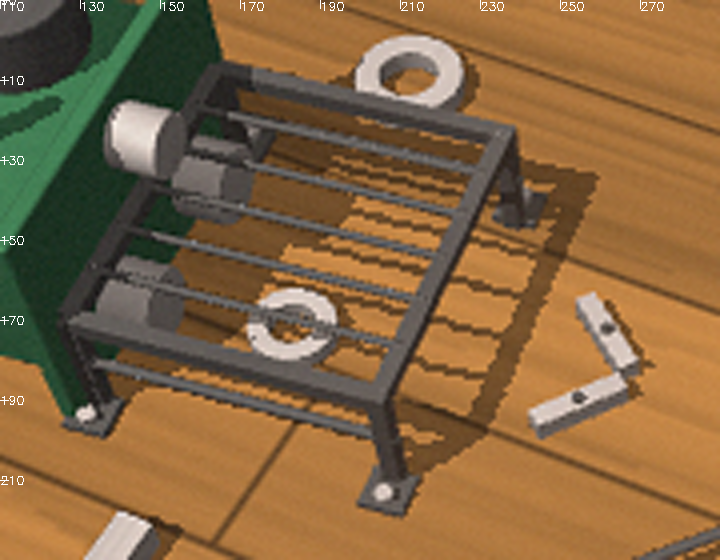

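View pics/rod0c.png

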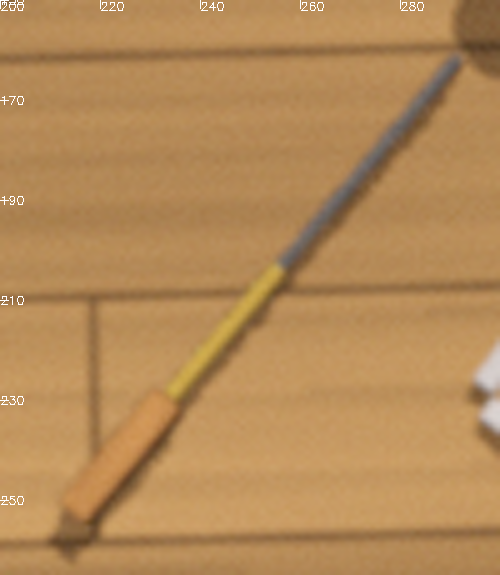

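Run:
```python
from h import *
import pickle
P=pickle.load(open('P0.pkl','rb'))
T=cam(P['top'][0]);S=cam(P['scene'][0])
pts={'barP':((302.7,218.5),(254.5,189)),'barN':((306,237.5),(261.5,171.5)),'roofP':((332.5,183.8),(205,188.8)),'roofN':((344.5,258.8),(238.3,122.5)),
'footP':((328,182),(205.8,213)),'backP':((394.3,170.8),(131.8,193)),
'ring':((368.7,209.5),(183,171)),'big':((385,286),(212.5,107.5)),'hook':((291,162),(234.5,245.5))}
for k,(a,b) in pts.items():
    x,r=tri([(T,a),(S,b)]); print(k,np.round(x*1000,1),np.round(np.array(r)*1000,1))
print('ring@14',onz(T,(368.7,209.5),.014),onz(S,(183,171),.014))
# outer diameter of rings top view
for t in ['rod_handle','tin']:
  pass
for n,c in (('top',T),('scene',S)):
    print(n,'campos',-c['R'].T@c['t'])
# handle top face corners in top view crop /5
for q in [(65,497),(95,522),(153,392),(183,410)]:
    print('h',np.round(1000*onz(T,(200+q[0]/5,150+q[1]/5),.04),1))
for q in [(460,57),(285,265),(278,262),(170,395)]: print('shaft',np.round(1000*onz(T,(200+q[0]/5,150+q[1]/5),.03),1))
```

```text
barP [519.4 -26.5  14.4] [1.6 1.6]
barN [462.2 -34.4  15.5] [1.7 1.7]
roofP [ 611.1 -110.3   83.3] [2.6 2.6]
roofN [ 395.2 -133.8   91.4] [4.2 4.2]
footP [ 629.6 -107.7    4.6] [1.3 1.3]
backP [ 657.7 -309.5    9. ] [2.6 2.6]
ring [ 541.7 -226.4    8.6] [2.1 2.1]
big [ 312.4 -263.6   16.1] [2.1 2.1]
hook [690.2   4.7  21.7] [2.5 2.5]
ring@14 [ 0.5421915  -0.22729537  0.014     ] [ 0.54431018 -0.221303    0.014     ]
top campos [0.4003487  0.05775229 1.46508773]
scene campos [1.15768241 0.34262175 1.03771639]
h [433.8 238.7  40. ]
h [418.8 221.4  40. ]
h [494.1 186.2  40. ]
h [483.1 168.7  40. ]
shaft [ 6.913e+02 -3.000e-01  3.000e+01]
shaft [568.4 107.3  30. ]
shaft [570.3 111.5  30. ]
shaft [492.7 177.   30. ]
```

```bash
cat >> h.py <<'E'
from scipy.spatial.transform import Rotation as Ro
def Rt(a):
    a=np.radians(a); return np.array([[np.cos(a),0,-np.sin(a)],[np.sin(a),0,np.cos(a)],[0,-1,0]])
def plan(pos,a,n,jaw,st=None,nd=4):
    st=st or env.observe(); R=np.array(st['tool_rot']); p=np.array(st['position']); 
    rv=Ro.from_matrix(R.T@Rt(a)).as_rotvec(degrees=True); rr=np.round(rv/n,1)
    d=(np.array(pos)-p)/n; rows=[]
    tgt=p.copy()
    for i in range(n):
        tgt=np.array(pos)*(i+1)/n+np.array(st['position'])*(n-1-i)/n
        s=np.round(R.T@(tgt-p),nd); p=p+R@s; R=R@Ro.from_rotvec(rr,degrees=True).as_matrix()
        rows.append([s.tolist(),rr.tolist(),jaw])
    import json; print(json.dumps(rows)); print('end',p.round(4),'err',np.round(p-np.array(pos),4)); return rows
def jawang(st): R=np.array(st['tool_rot']); return np.degrees(np.arctan2(R[1,0],R[0,0]))
E
python3 -c "
from h import *
plan([.457,.204,.2],49,8,.06,nd=3)
import pickle
P=pickle.load(open('P0.pkl','rb'));T=cam(P['top'][0])
print([onz(T,q,.01).round(3) for q in [(152,270),(138,192),(125,193),(313,131),(300,140)]])
"
```

```text
[[[-0.028, 0.004, -0.047], [-0.0, 3.0, 0.0], 0.06], [[-0.025, 0.004, -0.049], [-0.0, 3.0, 0.0], 0.06], [[-0.022, 0.004, -0.049], [-0.0, 3.0, 0.0], 0.06], [[-0.02, 0.004, -0.051], [-0.0, 3.0, 0.0], 0.06], [[-0.017, 0.004, -0.052], [-0.0, 3.0, 0.0], 0.06], [[-0.015, 0.003, -0.052], [-0.0, 3.0, 0.0], 0.06], [[-0.011, 0.004, -0.054], [-0.0, 3.0, 0.0], 0.06], [[-0.009, 0.004, -0.054], [-0.0, 3.0, 0.0], 0.06]]
end [0.4574 0.2038 0.2003] err [ 0.0004 -0.0002  0.0003]
[array([0.378, 0.426, 0.01 ]), array([0.614, 0.468, 0.01 ]), array([0.612, 0.508, 0.01 ]), array([ 0.788, -0.068,  0.01 ]), array([ 0.761, -0.027,  0.01 ])]
```

>>> carry_out(plan=[[[-0.028,0.004,-0.047],[0,3.0,0],0.06],[[-0.025,0.004,-0.049],[0,3.0,0],0.06],[[-0.022,0.004,-0.049],[0,3.0,0],0.06],[[-0.02,0.004,-0.051],[0,3.0,0],0.06],[[-0.017,0.004,-0.052],[0,3.0,0],0.06],[[-0.015,0.003,-0.052],[0,3.0,0],0.06],[[-0.011,0.004,-0.054],[0,3.0,0],0.06],[[-0.009,0.004,-0.054],[0,3.0,0],0.06]])

```text
time_s: 2.05
position: [0.4585, 0.2023, 0.2004]
tool_rot: [[0.659, 0.001, -0.752], [0.752, 0.0, 0.659], [0.0, -1.0, -0.0]]
ft_force: [-0.2, 0.3, -0.2]
grip_width: 0.0597
```

>>> carry_out(plan=[[[0,0,0],[0,0,0],0.06],[[0,0,0],[0,0,0],0.06]])

```text
time_s: 2.3
position: [0.4571, 0.204, 0.2003]
tool_rot: [[0.658, -0.0, -0.753], [0.753, 0.0, 0.658], [-0.0, -1.0, 0.0]]
ft_force: [1.6, 0.5, 1.0]
grip_width: 0.0599
```

```bash
cat > look.py <<'E'
from h import *
import pickle,sys
k=sys.argv[1]
st=env.observe(); p=env.get_image('wrist'); save(p,f'w{k}.png'); pickle.dump((p,st),open(f'W{k}.pkl','wb'))
print(st['time_s'],np.round(st['position'],4),jawang(st),np.round(st['ft_force'],2),st['grip_width'])
c=cam(p,st); im=p['image'].copy()
for t in sys.argv[2:]:
    for d in env.outline_of(t,p):
        m=d['mask'].astype(np.uint8); cs,_=cv2.findContours(m,0,1); r=cv2.minAreaRect(max(cs,key=len)) 
        print(t,round(d['conf'],2),d['pixel'],m.sum(),'rect',np.round(cv2.boxPoints(r),1).tolist())
E
python3 look.py 1 rod_handle ring_centre guard tin
```

```text
2.3 [0.4571 0.204  0.2003] 48.88054354410279 [1.58 0.54 1.  ] 0.05988131571947407
rod_handle 0.68 [208.6, 284.6] 2571 rect [[272.1000061035156, 345.79998779296875], [276.0, 144.6999969482422], [296.29998779296875, 145.10000610351562], [292.3999938964844, 346.20001220703125]]
ring_centre 0.48 [406.6, 116.6] 168 rect [[108.69999694824219, 409.1000061035156], [115.69999694824219, 396.70001220703125], [128.3000030517578, 403.8999938964844], [121.30000305175781, 416.29998779296875]]
guard 0.86 [335.0, 42.3] 1881 rect [[-13.0, 374.1000061035156], [50.099998474121094, 290.8999938964844], [71.80000305175781, 307.3999938964844], [8.699999809265137, 390.6000061035156]]
```

View pics/w1.png

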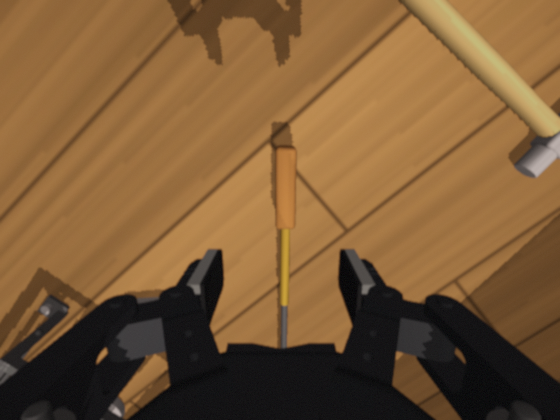

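Run:
```python
from h import *
import pickle
p,st=pickle.load(open('W1.pkl','rb'));c=cam(p,st)
a=[onz(c,q,.04) for q in [(275.5,147),(296.5,147),(275.5,228.5),(296.3,228.5)]]
print(np.round(a,4)); print('centre',np.mean(a,0), 'len',a[0]-a[2],np.linalg.norm(a[0]-a[2]),np.linalg.norm(a[0]-a[1]))
f=onz(c,(285,230),.03);g=onz(c,(283.6,340),.03); print(f,g,np.degrees(np.arctan2(*(g-f)[1::-1])))
print(np.degrees(np.arctan2(*(a[2]+a[3]-a[0]-a[1])[1::-1])))
P=pickle.load(open('P0.pkl','rb'));T=cam(P['top'][0]);S=cam(P['scene'][0])
m=np.mean(a,0)
# triangulate front edge centre of handle top with top cam
for nm,uw,ut in [('front',(285.9,228.5),(200+168/5,150+401/5)),('rear',(286,147),(200+80/5,150+509.5/5))]:
    print(nm,tri([(c,uw),(T,ut)]))
```

```text
[[0.4171 0.2327 0.04  ]
 [0.4312 0.2488 0.04  ]
 [0.4833 0.1745 0.04  ]
 [0.4983 0.1917 0.04  ]]
centre [0.45748064 0.2119067  0.04      ] len [-0.06613446  0.05817414  0.        ] 0.08807949489083447 0.021354059568845143
[0.49440461 0.17888381 0.03      ] [0.60694056 0.07931928 0.03      ] -41.5003222375054
-40.832813266206784
front (array([0.49120542, 0.17969114, 0.03129577]), [np.float64(0.0025528198438081948), np.float64(0.002552819843808123)])
rear (array([ 0.42810585,  0.23816544, -0.02555174]), [np.float64(0.0006095808209054551), np.float64(0.0006095808209053429)])
```

```bash
python3 -c "
from h import *
plan([.457,.212,.11],49,3,.06,nd=3)"
```

```text
[[[0.002, 0.03, 0.002], [0.0, -0.0, 0.0], 0.06], [[0.002, 0.03, 0.001], [0.0, -0.0, 0.0], 0.06], [[0.002, 0.031, 0.002], [0.0, -0.0, 0.0], 0.06]]
end [0.457  0.2124 0.1095] err [ 0.      0.0004 -0.0005]
```

>>> carry_out(plan=[[[0.002,0.03,0.002],[0,0,0],0.06],[[0.002,0.03,0.001],[0,0,0],0.06],[[0.002,0.031,0.002],[0,0,0],0.06],[[0,0,0],[0,0,0],0.06]])

```text
time_s: 3.05
position: [0.4563, 0.2119, 0.108]
tool_rot: [[0.657, -0.004, -0.754], [0.754, -0.001, 0.657], [-0.003, -1.0, 0.002]]
ft_force: [0.0, -0.4, -0.3]
grip_width: 0.0601
```

```bash
python3 look.py 2 rod_handle
```

```text
3.05 [0.4563 0.2119 0.108 ] 48.94486636329537 [ 0.04 -0.36 -0.26] 0.0600860185531458
rod_handle 0.86 [231.0, 276.4] 4206 rect [[265.0, 159.0], [295.0, 159.0], [295.0, 347.0], [265.0, 347.0]]
```

View pics/w2.png

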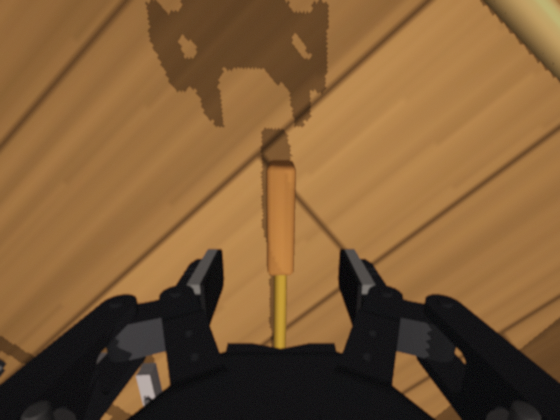

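Run:
```python
from h import *
import pickle
p,st=pickle.load(open('W1.pkl','rb'));c=cam(p,st)
p,st=pickle.load(open('W2.pkl','rb'));d=cam(p,st)
for u,v in [((285.9,228.5),(280.5,274.5)),((286,147),(281.5,165))]:
    print(tri([(c,u),(d,v)]), onz(d,v,.04))
plan([.457,.212,.007],49,4,.06,nd=3)
```

```text
(array([0.49150208, 0.18214621, 0.03671145]), [np.float64(0.00033440786412264334), np.float64(0.0003344078641226328)]) [0.48988195 0.18312978 0.04      ]
(array([0.42464533, 0.24059621, 0.03482708]), [np.float64(0.0001512216354526285), np.float64(0.0001512216354526195)]) [0.42424992 0.24113005 0.04      ]
[[[-0.0, 0.026, 0.0], [0.0, -0.0, 0.0], 0.06], [[-0.0, 0.026, 0.0], [0.0, -0.0, 0.0], 0.06], [[-0.0, 0.025, 0.001], [0.0, -0.0, 0.0], 0.06], [[-0.001, 0.026, -0.0], [0.0, -0.0, 0.0], 0.06]]
end [0.4566 0.2119 0.0073] err [-0.0004 -0.0001  0.0003]
```

>>> carry_out(plan=[[[0,0.026,0],[0,0,0],0.06],[[0,0.026,0],[0,0,0],0.06],[[0,0.025,0.001],[0,0,0],0.06],[[0,0.024,0],[0,0,0],0.06],[[0,0,0],[0,0,0],0.03],[[0,0,0],[0,0,0],0.03],[[0,0,0],[0,0,0],0.015],[[0,0,0],[0,0,0],0.015]], force=90)

```text
time_s: 4.15
position: [0.4577, 0.2125, 0.01]
tool_rot: [[0.658, 0.003, -0.753], [0.753, 0.001, 0.658], [0.003, -1.0, -0.002]]
ft_force: [-1.3, 0.4, 5.7]
grip_width: 0.0207
```

>>> carry_out(plan=[[[0,0,0],[0,0,0],0.01],[[0,0,0],[0,0,0],0.01]])

```text
time_s: 4.4
position: [0.4577, 0.2125, 0.01]
tool_rot: [[0.658, 0.003, -0.753], [0.753, 0.001, 0.658], [0.003, -1.0, -0.002]]
ft_force: [-1.3, 0.2, 6.8]
grip_width: 0.021
```

```bash
python3 look.py 3 rod_handle
```

```text
4.4 [0.4577 0.2125 0.01  ] 48.88338540587882 [-1.28  0.15  6.84] 0.020958107839773824
rod_handle 0.85 [260.9, 278.0] 7862 rect [[255.0, 180.0], [307.0, 180.0], [307.0, 346.0], [255.0, 346.0]]
```

View pics/w3.png

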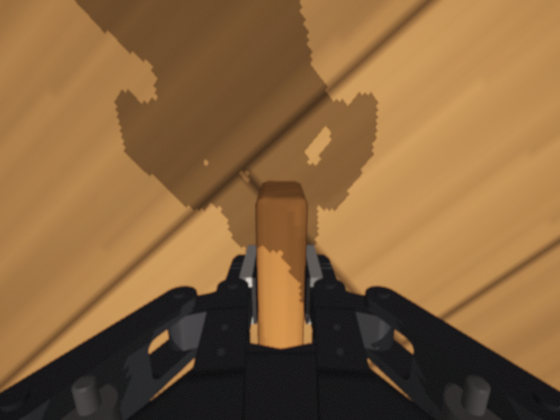

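```bash
python3 -c "
from h import *
plan([.48,.247,.10],7.5,8,.01,nd=3)"
```

```text
[[[0.005, -0.011, 0.001], [0.0, 5.2, 0.0], 0.01], [[0.005, -0.011, 0.001], [0.0, 5.2, 0.0], 0.01], [[0.005, -0.012, 0.002], [0.0, 5.2, 0.0], 0.01], [[0.005, -0.011, 0.002], [0.0, 5.2, 0.0], 0.01], [[0.004, -0.011, 0.002], [0.0, 5.2, 0.0], 0.01], [[0.005, -0.011, 0.003], [0.0, 5.2, 0.0], 0.01], [[0.004, -0.012, 0.003], [0.0, 5.2, 0.0], 0.01], [[0.003, -0.011, 0.004], [0.0, 5.2, 0.0], 0.01]]
end [0.4796 0.2472 0.1001] err [-0.0004  0.0002  0.0001]
```

>>> carry_out(plan=[[[0,-0.008,0],[0,0,0],0.01],[[0,-0.016,0],[0,0,0],0.01],[[0,-0.02,0],[0,0,0],0.01],[[0,-0.02,0],[0,0,0],0.01],[[0,-0.016,0],[0,0,0],0.01],[[0,-0.01,0],[0,0,0],0.01],[[0,0,0],[0,0,0],0.01]])

```text
time_s: 5.38
position: [0.457, 0.2123, 0.099]
tool_rot: [[0.658, 0.001, -0.753], [0.753, 0.0, 0.658], [0.001, -1.0, -0.001]]
ft_force: [-0.1, 0.3, -2.2]
grip_width: 0.021
```

>>> carry_out(plan=[[[0.005,0,0.001],[0,5.2,0],0.01],[[0.005,0,0.001],[0,5.2,0],0.01],[[0.005,0,0.002],[0,5.2,0],0.01],[[0.005,0,0.002],[0,5.2,0],0.01],[[0.004,0,0.002],[0,5.2,0],0.01],[[0.005,0,0.003],[0,5.2,0],0.01],[[0.004,0,0.003],[0,5.2,0],0.01],[[0.003,0,0.004],[0,5.2,0],0.01]])

```text
time_s: 6.38
position: [0.4788, 0.247, 0.0976]
tool_rot: [[0.992, -0.001, -0.124], [0.124, -0.0, 0.992], [-0.001, -1.0, -0.0]]
ft_force: [-0.3, -0.0, -1.5]
grip_width: 0.0203
```

>>> carry_out(plan=[[[0,0,0],[0,0,0],0.01],[[0,0,0],[0,0,0],0.01]])

```text
time_s: 6.62
position: [0.4788, 0.2468, 0.098]
tool_rot: [[0.992, -0.001, -0.128], [0.128, -0.0, 0.992], [-0.001, -1.0, -0.0]]
ft_force: [-0.3, 0.0, -2.1]
grip_width: 0.0209
```

```bash
cat > look2.py <<'E'
from h import *
import pickle,sys
k=sys.argv[1]
st=env.observe(); print(st['time_s'],np.round(st['position'],4),jawang(st),np.round(st['ft_force'],2),st['grip_width']); print(np.round(st['tool_rot'],4).tolist())
for n in ['scene','top','wrist']:
    p=env.get_image(n); save(p,f'{n}{k}.png'); pickle.dump((p,st),open(f'{n}{k}.pkl','wb'))
def crop(n,r0,r1,c0,c1,s):
    im=cv2.imread(f'pics/{n}{k}.png')[r0:r1,c0:c1]; im=cv2.resize(im,None,fx=s,fy=s,interpolation=cv2.INTER_CUBIC)
    for i in range(0,r1-r0,20): cv2.putText(im,str(r0+i),(0,i*s+4),0,.4,(255,255,255),1); cv2.line(im,(0,i*s),(8,i*s),(255,255,255),1)
    for i in range(0,c1-c0,20): cv2.putText(im,str(c0+i),(i*s,10),0,.4,(255,255,255),1);cv2.line(im,(i*s,0),(i*s,8),(255,255,255),1)
    return im
cv2.imwrite(f'pics/c{k}s.png',crop('scene',90,240,110,310,4))
cv2.imwrite(f'pics/c{k}t.png',crop('top',160,300,220,420,4))
E
python3 look2.py 4
```

```text
6.625 [0.4788 0.2468 0.098 ] 7.381028076762212 [-0.31  0.03 -2.1 ] 0.020873967455363133
[[0.9917, -0.0008, -0.1285], [0.1285, -0.0003, 0.9917], [-0.0008, -1.0, -0.0002]]
```

View pics/c4s.png

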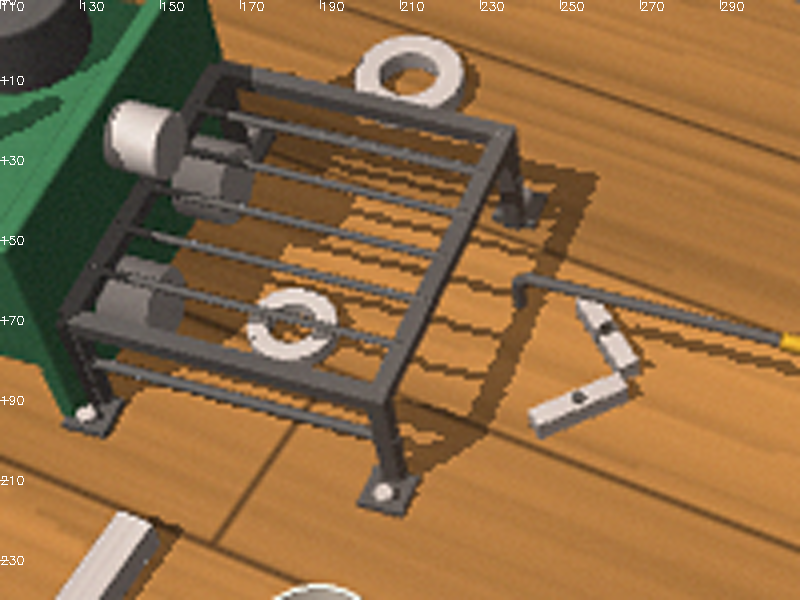

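View pics/c4t.png

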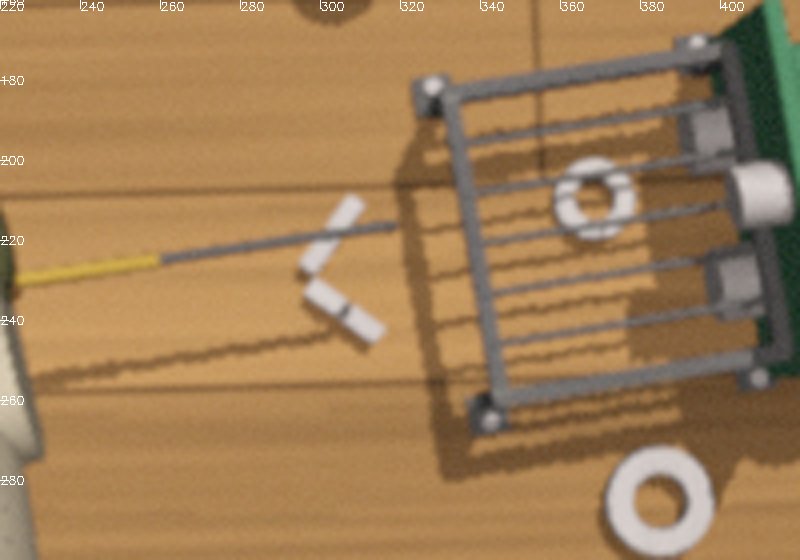

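View pics/wrist4.png

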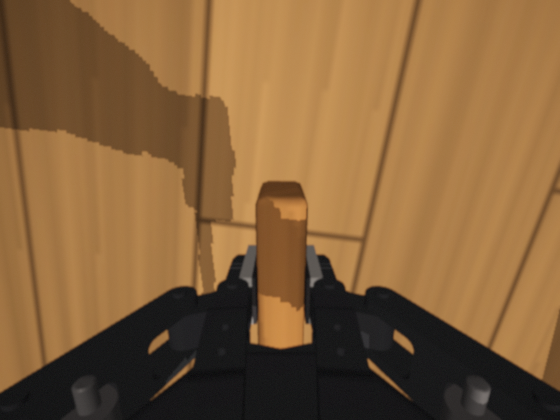

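Run:
```python
from h import *
import pickle
T=cam(pickle.load(open('top4.pkl','rb'))[0]);S=cam(pickle.load(open('scene4.pkl','rb'))[0])
t,st=tri,pickle.load(open('top4.pkl','rb'))[1]
b,r=tri([(T,(318.2,216.6)),(S,(240.2,160.3))]); print('bend',b,r)
j,r=tri([(T,(260,225)),(S,(305.5,175))]); print('joint',j,r)
print('ang',np.degrees(np.arctan2(b[1]-j[1],b[0]-j[0])))
p=np.array(st['position']);print('L',np.linalg.norm((b-p)[:2]),'dirw',np.degrees(np.arctan2(*(b-p)[1::-1])), 'expect',jawang(st)-90)
print('tip scene at xy of bend', proj(S,[b[0],b[1],b[2]-.03]), 'expected z bend', p[2]-.01+.03)
# project predicted for gripped rod
for L in (.295,.305,.315):
    q=p+np.array([np.sin(np.radians(7.4)),-np.cos(np.radians(7.4)),0])*L; q[2]=p[2]-.01+.03
    print(L,proj(T,q),proj(S,q),proj(S,q-[0,0,.03]))
```

```text
bend [ 0.51550613 -0.06354997  0.10706159] [np.float64(0.0028130008539482593), np.float64(0.0028130008539482072)]
joint [0.49590915 0.09956534 0.1137792 ] [np.float64(0.00228668058115856), np.float64(0.0022866805811585693)]
ang -83.14921153674221
L 0.312518570882606 dirw -83.24655589354028 expect -82.6189719232378
tip scene at xy of bend [[239.90966088 167.88792538]] expected z bend 0.11796155164408338
0.295 [[311.22523079 216.40995066]] [[245.10286793 160.10076909]] [[245.86159607 167.87656845]]
0.305 [[314.76932302 215.85938562]] [[241.15773752 159.14306928]] [[241.99699506 166.9274904 ]]
0.315 [[318.31204994 215.30897801]] [[237.22421372 158.18824009]] [[238.14352089 165.98118573]]
```

>>> carry_out(plan=[[[0,0.01,0],[0,0,0],0.01],[[0,0.018,0],[0,0,0],0.01],[[0,0.018,0],[0,0,0],0.01],[[0,0.012,0],[0,0,0],0.01],[[0,0.006,0],[0,0,0],0.01],[[0,0,0],[0,0,0],0.01]])

```text
time_s: 7.52
position: [0.479, 0.2469, 0.0342]
tool_rot: [[0.992, -0.0, -0.127], [0.127, -0.0, 0.992], [-0.0, -1.0, -0.0]]
ft_force: [-0.2, -0.3, -2.4]
grip_width: 0.0209
```

```bash
python3 look2.py 5
```

```text
7.525 [0.479  0.2469 0.0342] 7.281264492401813 [-0.23 -0.32 -2.37] 0.020877103911307836
[[0.9919, -0.0004, -0.1267], [0.1267, -0.0001, 0.9919], [-0.0004, -1.0, -0.0]]
```

View pics/c5s.png

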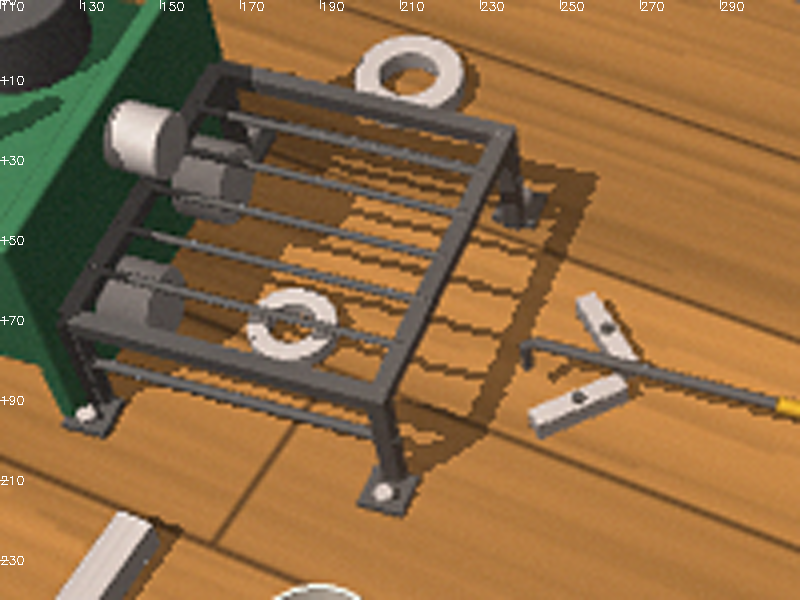

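View pics/c5t.png

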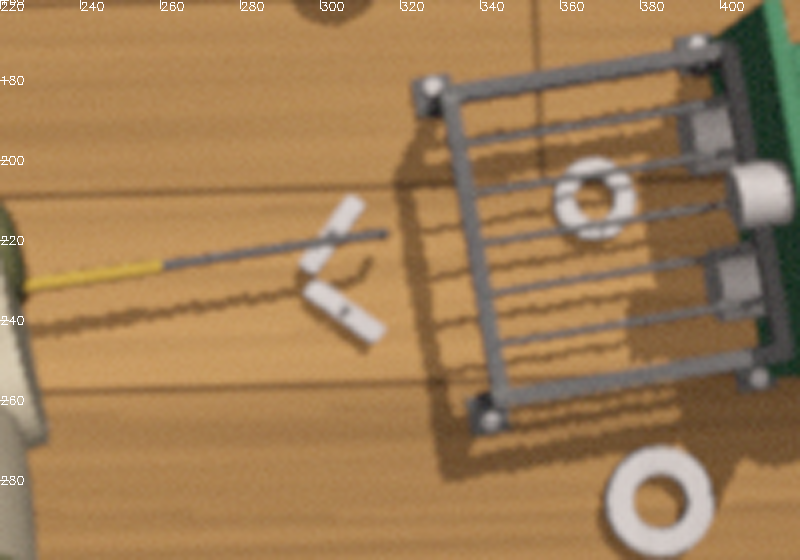

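Run:
```python
from h import *
import pickle
T=cam(pickle.load(open('top5.pkl','rb'))[0]);S=cam(pickle.load(open('scene5.pkl','rb'))[0])
st=pickle.load(open('top5.pkl','rb'))[1];p=np.array(st['position'])
print(tri([(T,(316.3,218.4)),(S,(242.3,176))]),tri([(T,(260,226.5)),(S,(306,191))]))
for z in (.054,.047):
  for a in (-82.6,-83.2):
    q=p+np.array([np.cos(np.radians(a)),np.sin(np.radians(a)),0])*.309; q[2]=z
    print(z,a,q,proj(T,q),proj(S,q),proj(S,q-[0,0,.03]))
```

```text
(array([ 0.5155067 , -0.06303782,  0.04471966]), [np.float64(0.0032921736020737288), np.float64(0.0032921736020737375)]) (array([0.49569549, 0.10246376, 0.05059928]), [np.float64(0.003290939236658065), np.float64(0.0032909392366580917)])
0.054 -82.6 [ 0.51878355 -0.0594776   0.054     ] [[314.2874441  217.52707171]] [[241.40921933 175.07187828]] [[242.20801125 182.20873537]]
0.054 -83.2 [ 0.51557254 -0.05987755  0.054     ] [[314.46094758 218.62121189]] [[241.85185153 174.0876197 ]] [[242.6407841  181.23431128]]
0.047 -82.6 [ 0.51878355 -0.0594776   0.047     ] [[314.09573858 217.7318825 ]] [[241.59846623 176.76283009]] [[242.38988168 183.83349305]]
0.047 -83.2 [ 0.51557254 -0.05987755  0.047     ] [[314.26834871 218.82071216]] [[242.03875858 175.78086523]] [[242.82041594 182.86136409]]
```

>>> carry_out(plan=[[[0,0.006,0],[0,0,0],0.01],[[0,0.004,0],[0,0,0],0.01],[[0,0,0],[0,0,0],0.01]])

```text
time_s: 8.05
position: [0.4788, 0.2469, 0.0239]
tool_rot: [[0.992, -0.001, -0.127], [0.127, -0.0, 0.992], [-0.001, -1.0, -0.0]]
ft_force: [-0.0, -0.9, -1.7]
grip_width: 0.0209
```

>>> carry_out(plan=[[[0,0.003,0],[0,0,0],0.01],[[0,0,0],[0,0,0],0.01]])

```text
time_s: 8.3
position: [0.4789, 0.2469, 0.0211]
tool_rot: [[0.992, -0.0, -0.127], [0.127, -0.0, 0.992], [-0.0, -1.0, -0.0]]
ft_force: [-0.1, -0.3, -2.3]
grip_width: 0.0206
```

>>> carry_out(plan=[[[0,0.003,0],[0,0,0],0.01],[[0,0,0],[0,0,0],0.01]])

```text
time_s: 8.55
position: [0.4789, 0.2469, 0.0181]
tool_rot: [[0.992, -0.0, -0.127], [0.127, -0.0, 0.992], [-0.0, -1.0, -0.0]]
ft_force: [0.3, -0.5, -2.0]
grip_width: 0.0206
```

>>> carry_out(plan=[[[0,0.003,0],[0,0,0],0.01],[[0,0,0],[0,0,0],0.01]])

```text
time_s: 8.8
position: [0.4789, 0.2469, 0.0151]
tool_rot: [[0.992, -0.0, -0.127], [0.127, -0.0, 0.992], [-0.0, -1.0, -0.0]]
ft_force: [0.5, 1.1, -1.6]
grip_width: 0.0209
```

```bash
python3 -c "
from h import *
s=env.observe();print(np.round(s['ft_force'],2),np.round(s['wrist_torque'],3),s['position'])"
```

```text
[ 0.51  1.06 -1.61] [0.035 0.042 0.013] [0.47889772 0.2469147  0.01508436]
```

>>> carry_out(plan=[[[0,0.002,0],[0,0,0],0.01],[[0,0,0],[0,0,0],0.01]])

```text
time_s: 9.05
position: [0.4789, 0.2469, 0.0132]
tool_rot: [[0.992, -0.0, -0.127], [0.127, -0.0, 0.992], [-0.0, -1.0, -0.0]]
ft_force: [0.8, 0.6, -2.1]
grip_width: 0.0207
```

```bash
python3 -c "
from h import *
s=env.observe();print(np.round(s['ft_force'],2),np.round(s['wrist_torque'],3),s['position'])"
```

```text
[ 0.77  0.57 -2.13] [0.124 0.023 0.024] [0.4789364  0.24694705 0.01318119]
```

>>> carry_out(plan=[[[0,0.002,0],[0,0,0],0.01],[[0,0,0],[0,0,0],0.01]])

```text
time_s: 9.3
position: [0.4789, 0.2469, 0.0112]
tool_rot: [[0.992, -0.0, -0.127], [0.127, -0.0, 0.992], [-0.0, -1.0, -0.0]]
ft_force: [0.3, -0.4, -1.6]
grip_width: 0.0208
```

```bash
python3 -c "
from h import *
s=env.observe();print(np.round(s['ft_force'],2),np.round(s['wrist_torque'],3),s['position'])"; python3 look2.py 6
```

```text
[ 0.32 -0.4  -1.57] [0.123 0.017 0.001] [0.47893544 0.24694013 0.01117869]
9.3 [0.4789 0.2469 0.0112] 7.280326084482939 [ 0.32 -0.4  -1.57] 0.02076730059549992
[[0.9919, -0.0003, -0.1267], [0.1267, -0.0001, 0.9919], [-0.0003, -1.0, -0.0]]
```

View pics/c6s.png

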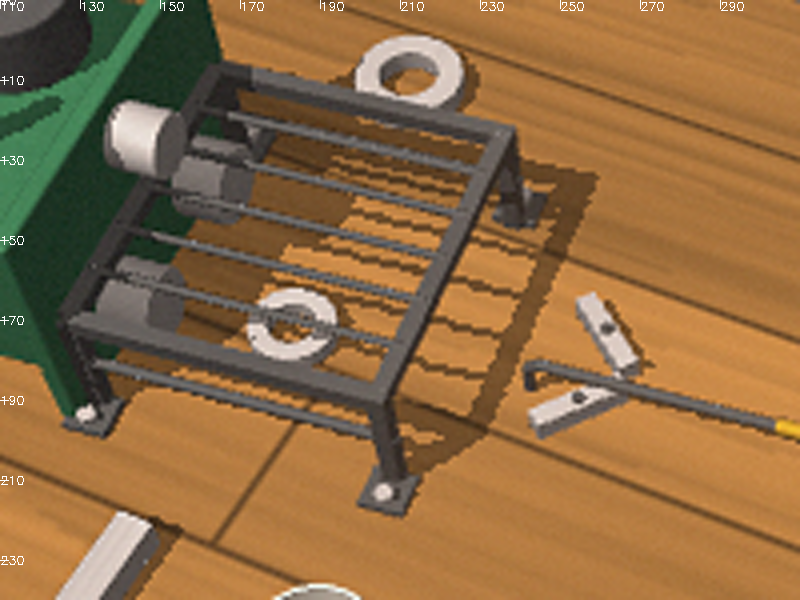

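View pics/c6t.png

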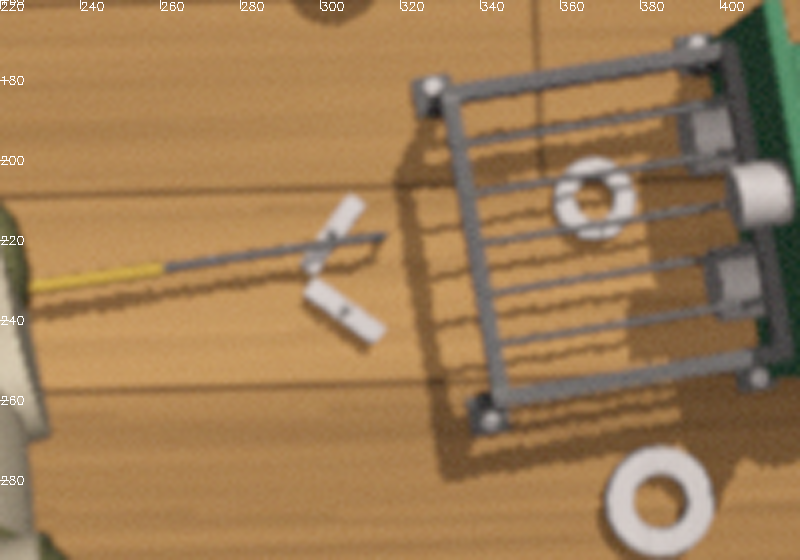

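Run:
```python
from h import *
import pickle
T=cam(pickle.load(open('top6.pkl','rb'))[0]);S=cam(pickle.load(open('scene6.pkl','rb'))[0])
st=pickle.load(open('top6.pkl','rb'))[1];p=np.array(st['position'])
for k in ('top6','scene6'):
    pic=pickle.load(open(k+'.pkl','rb'))[0]; im=pic['image']
    g=im.astype(int); m=((g.min(2)>150)&(g.max(2)-g.min(2)<30)).astype(np.uint8)
    n,l,s,ce=cv2.connectedComponentsWithStats(m)
    for i in range(1,n):
        if s[i,4]>15 and 120<ce[i][0]<430 and 90<ce[i][1]<310: print(k,s[i].tolist(),ce[i].round(1))
```

```text
top6 [362, 117, 10, 35, 271] [366.6 134.1]
top6 [301, 118, 26, 25, 111] [314.1 135. ]
top6 [407, 139, 13, 14, 97] [412.8 145.2]
top6 [123, 185, 29, 12, 205] [136.3 190.3]
top6 [362, 200, 11, 4, 28] [366.9 201.2]
top6 [404, 201, 13, 13, 130] [410.2 206.8]
top6 [372, 203, 7, 12, 49] [375. 209.]
top6 [359, 205, 8, 12, 51] [361.7 210.7]
top6 [300, 209, 11, 11, 49] [305.6 213.9]
top6 [365, 217, 10, 2, 16] [369.7 217.6]
top6 [297, 230, 19, 15, 93] [305.5 237.2]
top6 [372, 272, 26, 27, 390] [384.6 284.9]
scene6 [199, 99, 27, 18, 223] [212.7 106.7]
scene6 [138, 116, 14, 16, 148] [143.7 122.4]
scene6 [175, 162, 19, 9, 78] [185.2 165.3]
scene6 [254, 163, 15, 19, 88] [261.  172.2]
scene6 [172, 171, 20, 9, 85] [180.  175.7]
scene6 [243, 187, 20, 9, 64] [250.9 190.8]
scene6 [114, 218, 34, 39, 382] [130.5 237.1]
scene6 [172, 236, 33, 30, 118] [191.6 251.5]
```

Run:
```python
from h import *
import pickle
T=cam(pickle.load(open('top6.pkl','rb'))[0]);S=cam(pickle.load(open('scene6.pkl','rb'))[0])
st=pickle.load(open('top6.pkl','rb'))[1];p=np.array(st['position'])
hT=onz(T,(314.6,219.2),.034); hS=onz(S,(243.6,180.3),.031)
rT=onz(T,(368.6,209.5),.014); rS=onz(S,(182.9,171),.014)
print(hT,hS,rT,rS); print('diff',rT-hT,rS-hS)
for h in (hT,hS): d=h-p; print(np.linalg.norm(d[:2]),np.degrees(np.arctan2(d[1],d[0])))
bT=[onz(T,q,.016) for q in ((302.7,218.5),(306,237.5))]; bS=[onz(S,q,.016) for q in ((254.5,189),(261.5,171.5))]
print('bars',np.mean(bT,0)-hT,np.mean(bS,0)-hS, np.degrees(np.arctan2(*(bT[0]-bT[1])[1::-1])),np.degrees(np.arctan2(*(bS[0]-bS[1])[1::-1])))
```

```text
[ 0.51548002 -0.06189901  0.034     ] [ 0.51636784 -0.05622169  0.031     ] [ 0.54219909 -0.22699381  0.014     ] [ 0.54441889 -0.22154204  0.014     ]
diff [ 0.02671907 -0.1650948  -0.02      ] [ 0.02805105 -0.16532035 -0.017     ]
0.3109937670014418 -83.25163595013525
0.30546402714929843 -82.96112564813785
bars [-0.02407908  0.0299893  -0.018     ] [-0.02543321  0.02771457 -0.015     ] 8.07624527575096 8.087887163779595
```

>>> carry_out(plan=[[[0,-0.012,0],[0,0,0],0.01],[[0,-0.013,0],[0,0,0],0.01],[[0,0,0],[0,0,0],0.01]])

```text
time_s: 9.82
position: [0.4797, 0.2472, 0.0378]
tool_rot: [[0.992, 0.003, -0.127], [0.127, 0.001, 0.992], [0.003, -1.0, 0.0]]
ft_force: [-0.3, -1.1, -2.0]
grip_width: 0.0208
```

>>> carry_out(plan=[[[0.0008,0,-0.01],[0,0,0],0.01],[[0.0008,0,-0.02],[0,0,0],0.01],[[0.0008,0,-0.025],[0,0,0],0.01],[[0.0008,0,-0.025],[0,0,0],0.01],[[0.0008,0,-0.02],[0,0,0],0.01],[[0.0008,0,-0.01],[0,0,0],0.01],[[0,0,0],[0,0,0],0.01]])

```text
time_s: 10.7
position: [0.4978, 0.138, 0.0362]
tool_rot: [[0.992, -0.0, -0.126], [0.126, 0.0, 0.992], [-0.0, -1.0, 0.0]]
ft_force: [-0.7, 0.5, -1.7]
grip_width: 0.0206
```

```bash
python3 look2.py 7
```

```text
10.7 [0.4978 0.138  0.0362] 7.219404551328765 [-0.68  0.53 -1.69] 0.020626214267680867
[[0.9921, -0.0003, -0.1257], [0.1257, 0.0, 0.9921], [-0.0003, -1.0, 0.0001]]
```

View pics/c7s.png

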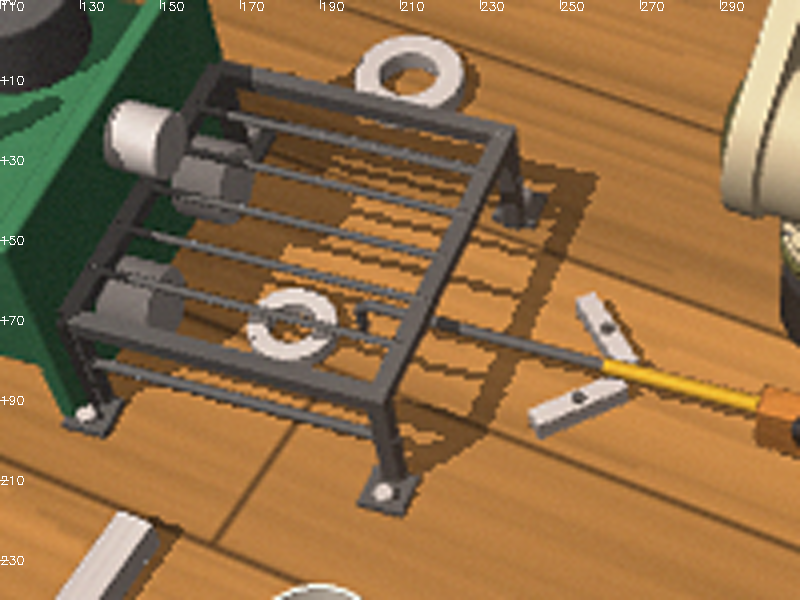

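View pics/c7t.png

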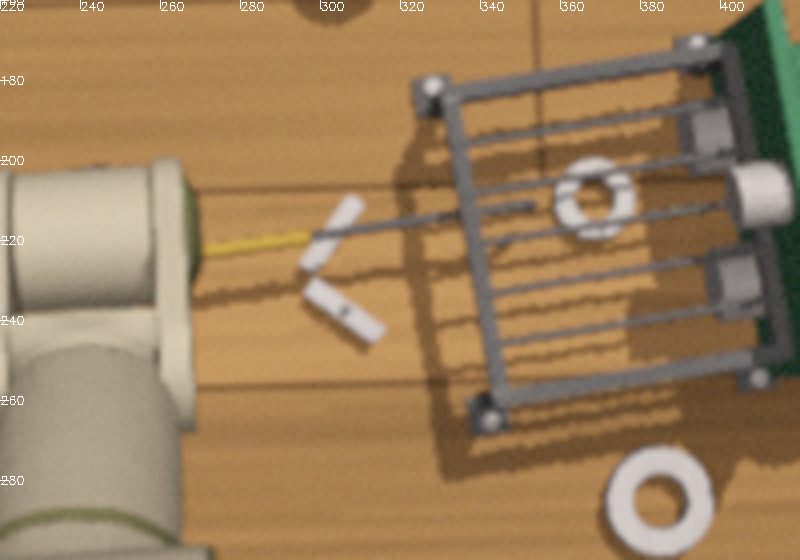

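>>> carry_out(plan=[[[0.0003,0,-0.01],[0,0,0],0.01],[[0.0004,0,-0.018],[0,0,0],0.01],[[0.0004,0,-0.018],[0,0,0],0.01],[[0.0003,0,-0.011],[0,0,0],0.01],[[0,0,0],[0,0,0],0.01]])

```text
time_s: 11.48
position: [0.5065, 0.0811, 0.0363]
tool_rot: [[0.992, 0.0, -0.125], [0.125, 0.0, 0.992], [0.0, -1.0, 0.0]]
ft_force: [0.3, 0.7, -2.1]
grip_width: 0.0208
```

```bash
python3 look2.py 8
```

```text
11.475 [0.5065 0.0811 0.0363] 7.182069782930428 [ 0.26  0.73 -2.12] 0.020848346682232354
[[0.9922, 0.0001, -0.125], [0.125, 0.0, 0.9922], [0.0001, -1.0, 0.0]]
```

View pics/c8s.png

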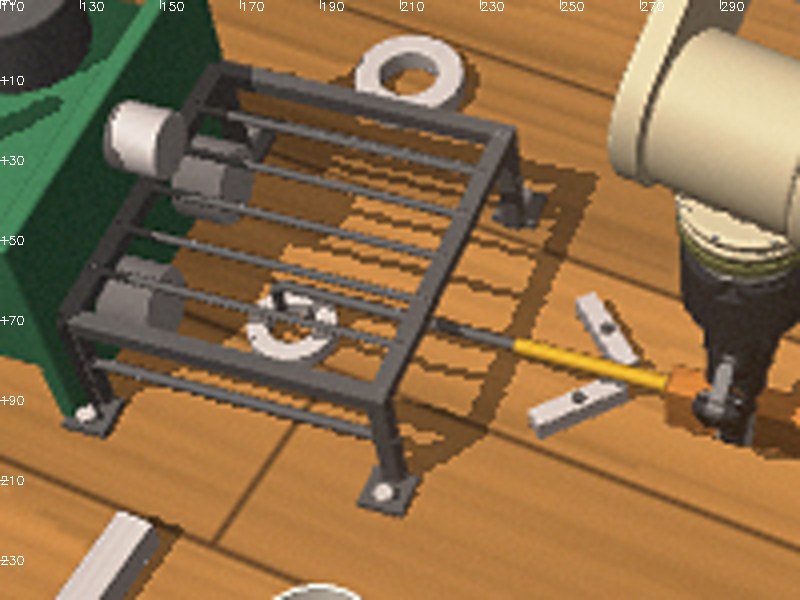

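View pics/c8t.png

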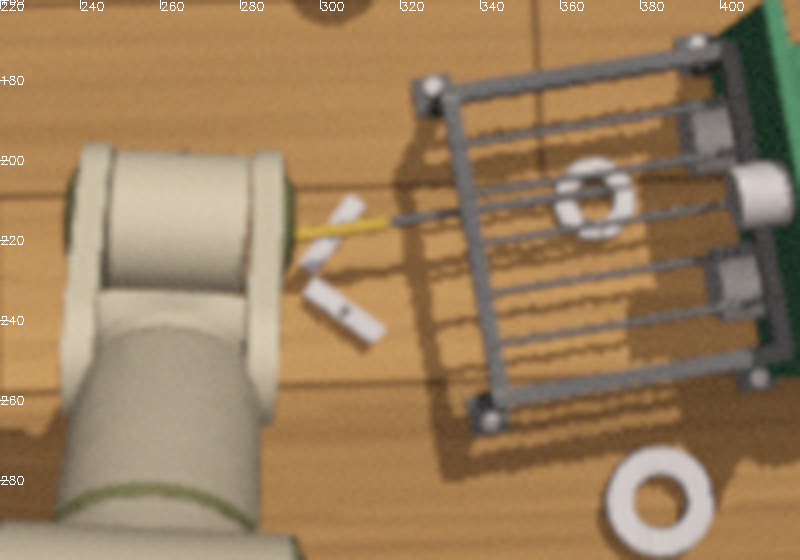

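Run:
```python
from h import *
import pickle
import numpy as np
T=cam(pickle.load(open('top8.pkl','rb'))[0]);S=cam(pickle.load(open('scene8.pkl','rb'))[0])
st=pickle.load(open('top8.pkl','rb'))[1];p=np.array(st['position'])
# predicted hook using scene6 calibration
h0=np.array([.5155,-.0619]);h1=np.array([.5164,-.0562]);dp=p[:2]-[.4789,.2469]
for c,h,n in ((T,h0,'top'),(S,h1,'scene')):
    for z in (.06,.031,.014,0): print(n,z,proj(c,[*(h+dp),z]))
print('ring',proj(T,[.5422,-.227,.014]),proj(S,[.5444,-.2215,.014]))
for k,(r0,r1,c0,c1) in {'scene8':(150,190,160,220),'top8':(190,230,345,395)}.items():
    im=pickle.load(open(k+'.pkl','rb'))[0]['image'][r0:r1,c0:c1,::-1]; cv2.imwrite(f'pics/z{k}.png',cv2.resize(im,None,fx=12,fy=12,interpolation=cv2.INTER_CUBIC))
```

```text
top 0.06 [[371.84620801 207.55772338]]
top 0.031 [[369.91689581 208.59302555]]
top 0.014 [[368.82120266 209.18095211]]
top 0 [[367.93766119 209.65502065]]
scene 0.06 [[179.80997807 159.73784137]]
scene 0.031 [[181.72941335 166.81386428]]
scene 0.014 [[182.82153906 170.83936897]]
scene 0 [[183.70328132 174.08908027]]
ring [[368.60203645 209.49964721]] [[182.91754224 171.00006293]]
```

View pics/zscene8.png

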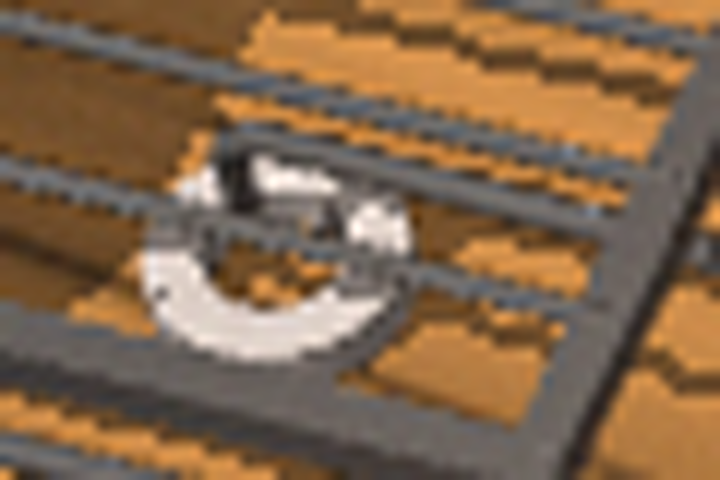

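View pics/ztop8.png

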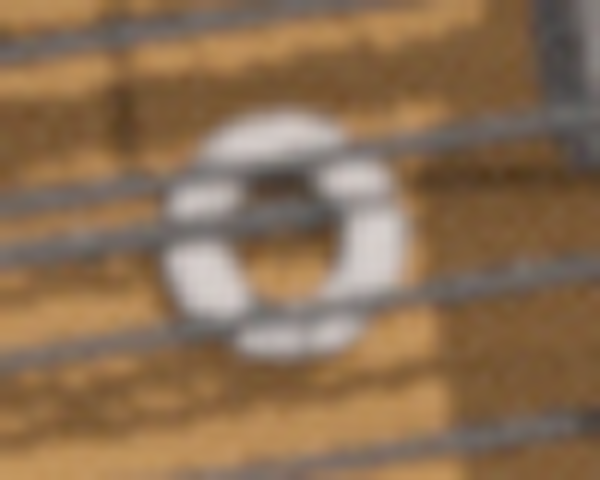

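>>> carry_out(plan=[[[0,0.006,0],[0,0,0],0.01],[[0,0.007,0],[0,0,0],0.01],[[0,0,0],[0,0,0],0.01]])

```text
time_s: 12.0
position: [0.5059, 0.0823, 0.0226]
tool_rot: [[0.992, -0.001, -0.127], [0.127, 0.0, 0.992], [-0.001, -1.0, 0.0]]
ft_force: [0.2, -0.4, -1.6]
grip_width: 0.0212
```

>>> carry_out(plan=[[[0,0.005,0],[0,0,0],0.01],[[0,0.005,0],[0,0,0],0.01],[[0,0,0],[0,0,0],0.01]])

```text
time_s: 12.38
position: [0.5061, 0.0821, 0.0129]
tool_rot: [[0.992, -0.001, -0.127], [0.127, 0.0, 0.992], [-0.001, -1.0, 0.0]]
ft_force: [-0.9, -0.3, -1.7]
grip_width: 0.0207
```

```bash
python3 look2.py 9
python3 - <<'E'
import cv2,pickle
for k,(r0,r1,c0,c1) in {'scene9':(150,190,160,220)}.items():
    im=pickle.load(open(k+'.pkl','rb'))[0]['image'][r0:r1,c0:c1,::-1]; cv2.imwrite(f'pics/z{k}.png',cv2.resize(im,None,fx=12,fy=12,interpolation=cv2.INTER_CUBIC))
E
```

```text
12.375 [0.5061 0.0821 0.0129] 7.278155490556657 [-0.94 -0.26 -1.66] 0.020679245401534943
[[0.9919, -0.0009, -0.1267], [0.1267, 0.0, 0.9919], [-0.0008, -1.0, 0.0002]]
```

View pics/zscene9.png

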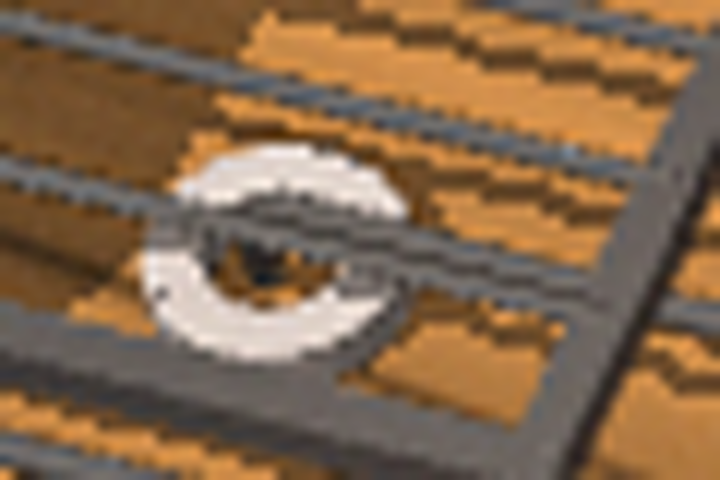

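>>> carry_out(plan=[[[-0.0005,0,0.004],[0,0,0],0.01],[[-0.0008,0,0.006],[0,0,0],0.01],[[-0.0011,0,0.008],[0,0,0],0.01],[[-0.0015,0,0.01],[0,0,0],0.01],[[-0.0015,0,0.01],[0,0,0],0.01],[[-0.0011,0,0.008],[0,0,0],0.01],[[-0.0005,0,0.004],[0,0,0],0.01]])

```text
time_s: 13.4
position: [0.4928, 0.1314, 0.0133]
tool_rot: [[0.992, -0.0, -0.127], [0.127, -0.0, 0.992], [-0.0, -1.0, -0.0]]
ft_force: [0.5, -1.5, -1.8]
grip_width: 0.0205
```

```bash
python3 look2.py 10
```

```text
13.4 [0.4928 0.1314 0.0133] 7.3166287393919 [ 0.48 -1.52 -1.83] 0.020508224964661138
[[0.9919, -0.0001, -0.1274], [0.1274, -0.0001, 0.9919], [-0.0001, -1.0, -0.0001]]
```

View pics/c10s.png

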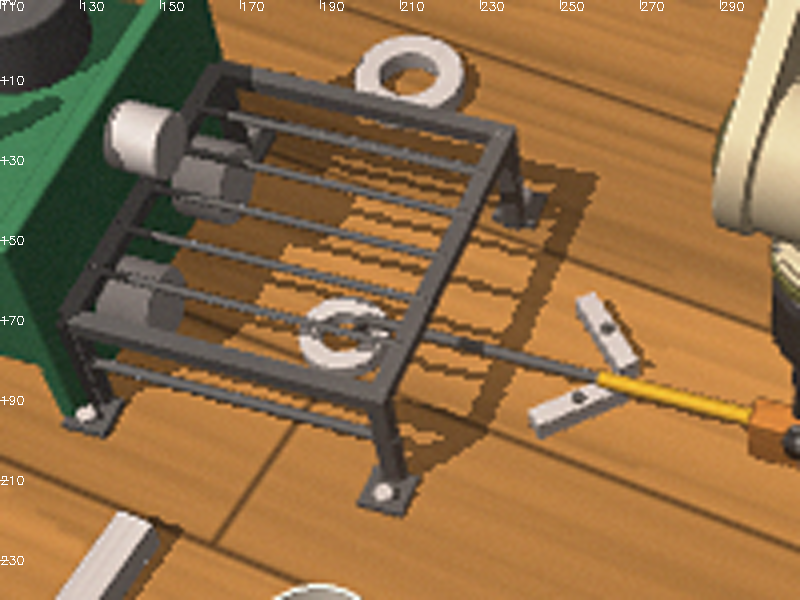

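>>> carry_out(plan=[[[-0.0006,0,0.004],[0,0,0],0.01],[[-0.0012,0,0.008],[0,0,0],0.01],[[-0.0015,0,0.01],[0,0,0],0.01],[[-0.0015,0,0.01],[0,0,0],0.01],[[-0.0015,0,0.01],[0,0,0],0.01],[[-0.0015,0,0.01],[0,0,0],0.01],[[-0.0012,0,0.008],[0,0,0],0.01],[[-0.0006,0,0.004],[0,0,0],0.01]])

```text
time_s: 14.55
position: [0.4752, 0.1936, 0.0133]
tool_rot: [[0.992, -0.0, -0.127], [0.127, -0.0, 0.992], [-0.0, -1.0, -0.0]]
ft_force: [0.2, -2.3, -1.3]
grip_width: 0.0205
```

```bash
python3 look2.py 11
```

```text
14.55 [0.4752 0.1936 0.0133] 7.309336444219544 [ 0.19 -2.31 -1.29] 0.02049256805221679
[[0.9919, -0.0, -0.1272], [0.1272, -0.0001, 0.9919], [-0.0001, -1.0, -0.0001]]
```

View pics/c11s.png

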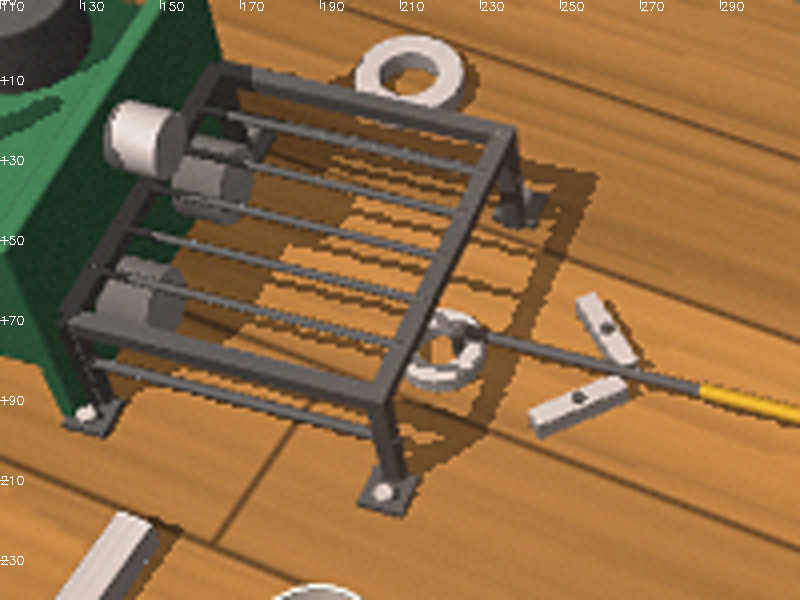

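View pics/c11t.png

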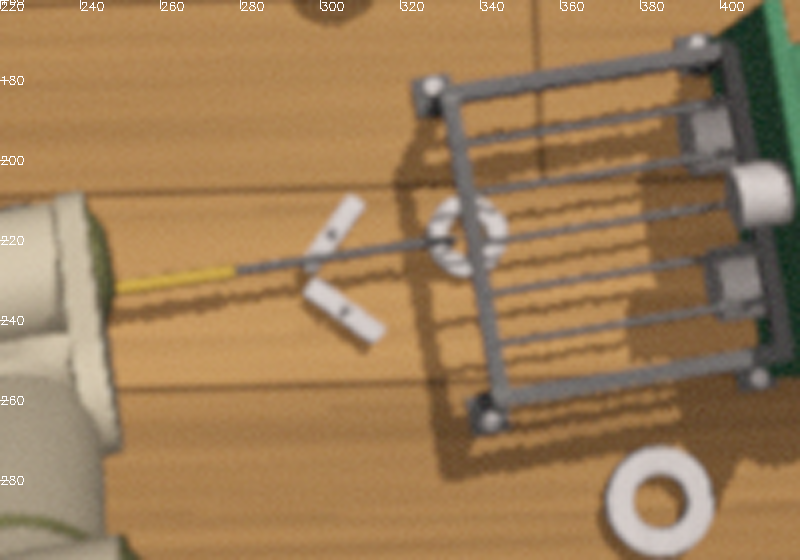

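>>> carry_out(plan=[[[-0.0007,0,0.004],[0,0,0],0.01],[[-0.0013,0,0.008],[0,0,0],0.01],[[-0.0016,0,0.01],[0,0,0],0.01],[[-0.0016,0,0.01],[0,0,0],0.01],[[-0.0016,0,0.01],[0,0,0],0.01],[[-0.0011,0,0.007],[0,0,0],0.01],[[-0.0005,0,0.003],[0,0,0],0.01]])

```text
time_s: 15.58
position: [0.4603, 0.244, 0.0133]
tool_rot: [[0.992, -0.0, -0.127], [0.127, -0.0, 0.992], [-0.0, -1.0, -0.0]]
ft_force: [0.9, -2.3, -2.3]
grip_width: 0.0208
```

```bash
python3 look2.py 12
```

```text
15.575 [0.4603 0.244  0.0133] 7.310844878623146 [ 0.86 -2.26 -2.33] 0.020787133459133886
[[0.9919, -0.0, -0.1273], [0.1273, -0.0001, 0.9919], [-0.0, -1.0, -0.0001]]
```

View pics/c12s.png

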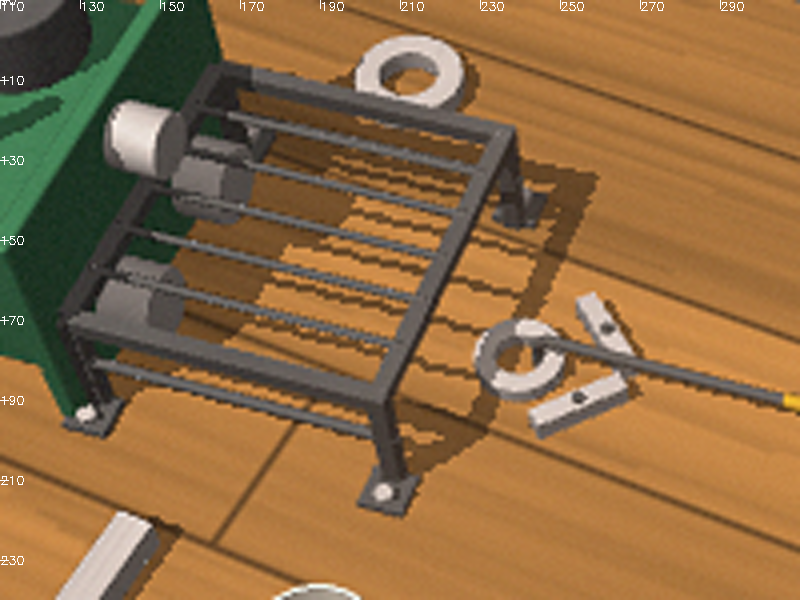

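View pics/c12t.png

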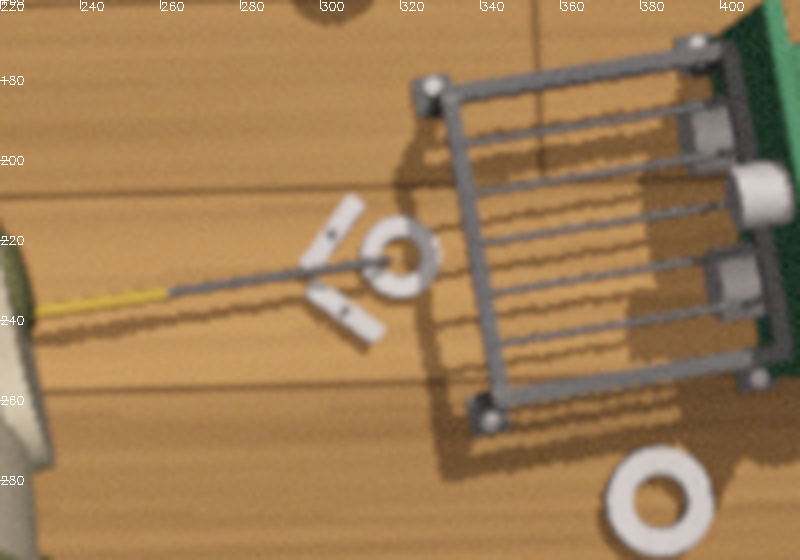

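>>> carry_out(plan=[[[-0.001,0,0.004],[0,0,0],0.01],[[-0.0015,0,0.005],[0,0,0],0.01],[[-0.0015,0,0.004],[0,0,0],0.01],[[-0.0005,0,0.002],[0,0,0],0.01],[[0,0,0],[0,0,0],0.01]])

```text
time_s: 16.35
position: [0.454, 0.2581, 0.0133]
tool_rot: [[0.992, -0.0, -0.127], [0.127, 0.0, 0.992], [-0.0, -1.0, 0.0]]
ft_force: [0.5, 0.2, -1.7]
grip_width: 0.0207
```

```bash
python3 look2.py 13
```

```text
16.35 [0.454  0.2581 0.0133] 7.283027333822718 [ 0.5   0.15 -1.68] 0.020742642209250463
[[0.9919, -0.0001, -0.1268], [0.1268, 0.0002, 0.9919], [-0.0001, -1.0, 0.0003]]
```

View pics/c13t.png

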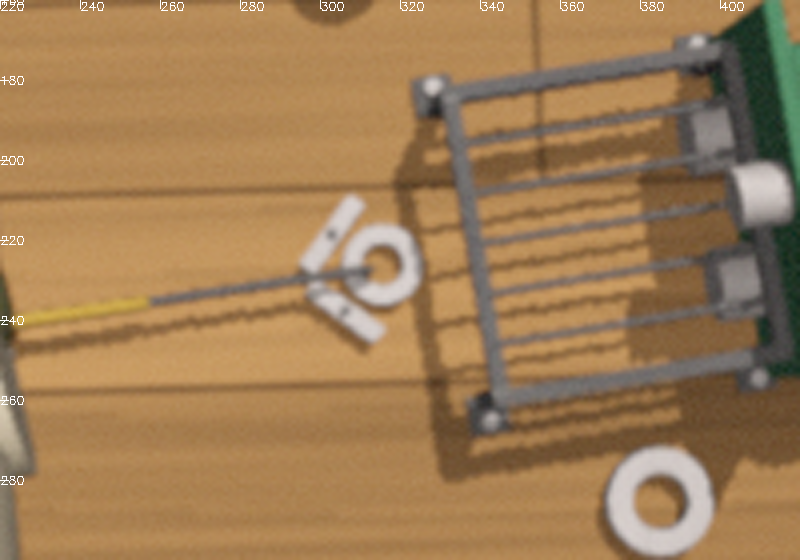

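>>> carry_out(plan=[[[0,0,0.0015],[0,0,0],0.01],[[0,0,0.0015],[0,0,0],0.01],[[0,0,0],[0,0,0],0.01]])

```text
time_s: 16.88
position: [0.4537, 0.261, 0.0133]
tool_rot: [[0.992, -0.0, -0.127], [0.127, 0.0, 0.992], [-0.0, -1.0, 0.0]]
ft_force: [-0.4, -0.4, -1.7]
grip_width: 0.0209
```

>>> carry_out(plan=[[[0,0,0.0015],[0,0,0],0.01],[[0,0,0],[0,0,0],0.01]])

```text
time_s: 17.12
position: [0.4535, 0.2624, 0.0133]
tool_rot: [[0.992, -0.0, -0.127], [0.127, 0.0, 0.992], [-0.0, -1.0, 0.0]]
ft_force: [-0.9, -0.9, -2.7]
grip_width: 0.0209
```

>>> carry_out(plan=[[[0,0,0.0015],[0,0,0],0.01],[[0,0,0],[0,0,0],0.01]])

```text
time_s: 17.38
position: [0.4533, 0.264, 0.0133]
tool_rot: [[0.992, -0.0, -0.127], [0.127, 0.0, 0.992], [-0.0, -1.0, 0.0]]
ft_force: [-1.1, -0.6, -2.0]
grip_width: 0.0206
```

>>> carry_out(plan=[[[0,0,0.0015],[0,0,0],0.01],[[0,0,0],[0,0,0],0.01]])

```text
time_s: 17.62
position: [0.4532, 0.2655, 0.0133]
tool_rot: [[0.992, 0.0, -0.127], [0.127, 0.0, 0.992], [0.0, -1.0, 0.0]]
ft_force: [0.1, -0.5, -2.0]
grip_width: 0.0204
```

```bash
python3 look2.py 14
```

```text
17.625 [0.4532 0.2655 0.0133] 7.28422004077678 [ 0.12 -0.51 -2.  ] 0.02036836040393346
[[0.9919, 0.0, -0.1268], [0.1268, 0.0001, 0.9919], [0.0, -1.0, 0.0001]]
```

View pics/c14t.png

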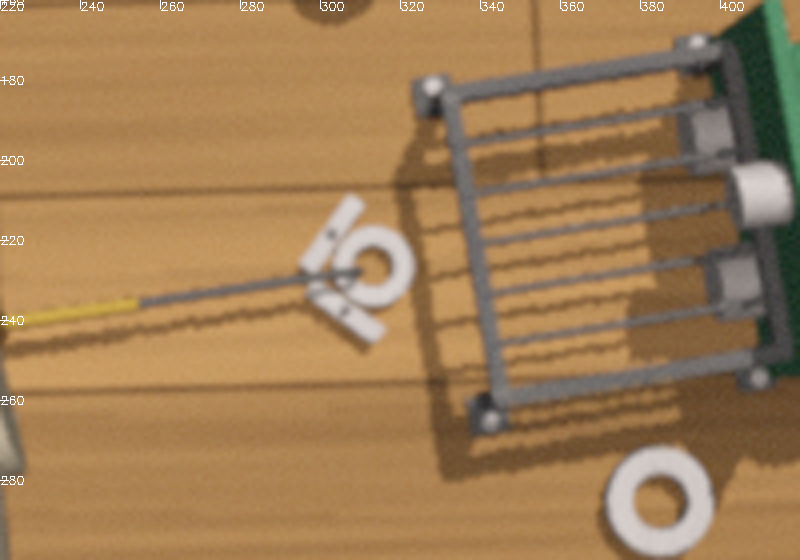

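View pics/c14s.png

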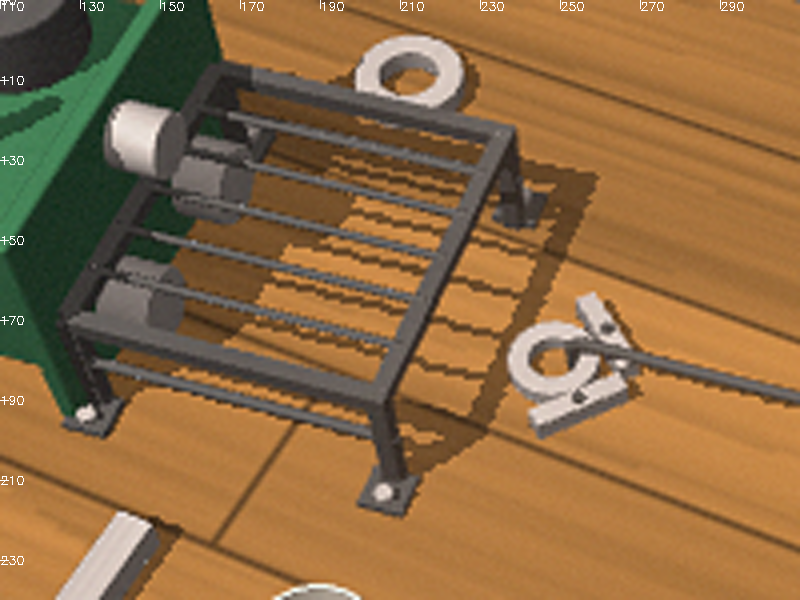

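>>> carry_out(plan=[[[0,0,0.001],[0,0,0],0.01],[[0,0,0],[0,0,0],0.01]])

```text
time_s: 18.02
position: [0.453, 0.2664, 0.0133]
tool_rot: [[0.992, -0.0, -0.127], [0.127, -0.0, 0.992], [-0.0, -1.0, -0.0]]
ft_force: [0.2, 0.3, -1.2]
grip_width: 0.0207
```

>>> carry_out(plan=[[[0,0,0.001],[0,0,0],0.01],[[0,0,0],[0,0,0],0.01]])

```text
time_s: 18.27
position: [0.4529, 0.2674, 0.0133]
tool_rot: [[0.992, 0.0, -0.127], [0.127, 0.0, 0.992], [0.0, -1.0, 0.0]]
ft_force: [0.4, -0.9, -2.1]
grip_width: 0.0208
```

>>> carry_out(plan=[[[0,0,0.001],[0,0,0],0.01],[[0,0,0],[0,0,0],0.01]])

```text
time_s: 18.52
position: [0.4528, 0.2684, 0.0133]
tool_rot: [[0.992, -0.0, -0.127], [0.127, 0.0, 0.992], [-0.0, -1.0, 0.0]]
ft_force: [-0.1, -1.4, -1.9]
grip_width: 0.0209
```

>>> carry_out(plan=[[[0,0,0.0008],[0,0,0],0.01],[[0,0,0],[0,0,0],0.01]])

```text
time_s: 18.77
position: [0.4527, 0.2687, 0.0132]
tool_rot: [[0.992, -0.0, -0.127], [0.127, -0.001, 0.992], [-0.0, -1.0, -0.001]]
ft_force: [0.7, -4.7, -2.4]
grip_width: 0.0206
```

>>> carry_out(plan=[[[0,0,0.0008],[0,0,0],0.01],[[0,0,0],[0,0,0],0.01]])

```text
time_s: 19.02
position: [0.4526, 0.269, 0.0132]
tool_rot: [[0.992, -0.001, -0.127], [0.127, -0.002, 0.992], [-0.001, -1.0, -0.002]]
ft_force: [1.3, -9.6, -2.7]
grip_width: 0.0206
```

>>> carry_out(plan=[[[0,0,0.0008],[0,0,0],0.01],[[0,0,0],[0,0,0],0.01]])

```text
time_s: 19.27
position: [0.4524, 0.2691, 0.013]
tool_rot: [[0.992, -0.001, -0.127], [0.127, -0.003, 0.992], [-0.001, -1.0, -0.003]]
ft_force: [1.6, -12.9, -3.0]
grip_width: 0.0208
```

>>> carry_out(plan=[[[0,0,-0.0005],[0,0,0],0.01],[[0,0,0],[0,0,0],0.01]])

```text
time_s: 19.52
position: [0.4525, 0.269, 0.0131]
tool_rot: [[0.992, -0.001, -0.127], [0.127, -0.002, 0.992], [-0.001, -1.0, -0.002]]
ft_force: [0.9, -11.1, -2.2]
grip_width: 0.0207
```

```bash
python3 look2.py 15
```

```text
19.525 [0.4525 0.269  0.0131] 7.292217221933063 [  0.86 -11.12  -2.25] 0.02070196709104948
[[0.9919, -0.0007, -0.1269], [0.1269, -0.0021, 0.9919], [-0.001, -1.0, -0.002]]
```

View pics/c15t.png

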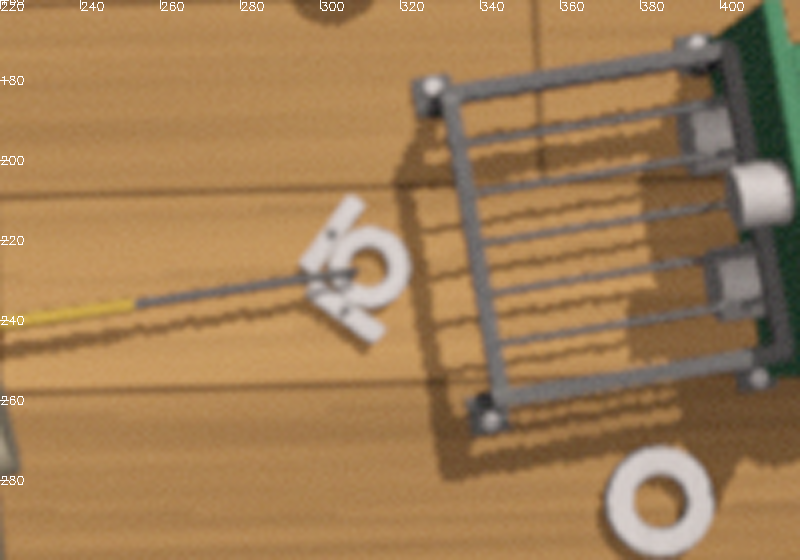

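View pics/c15s.png

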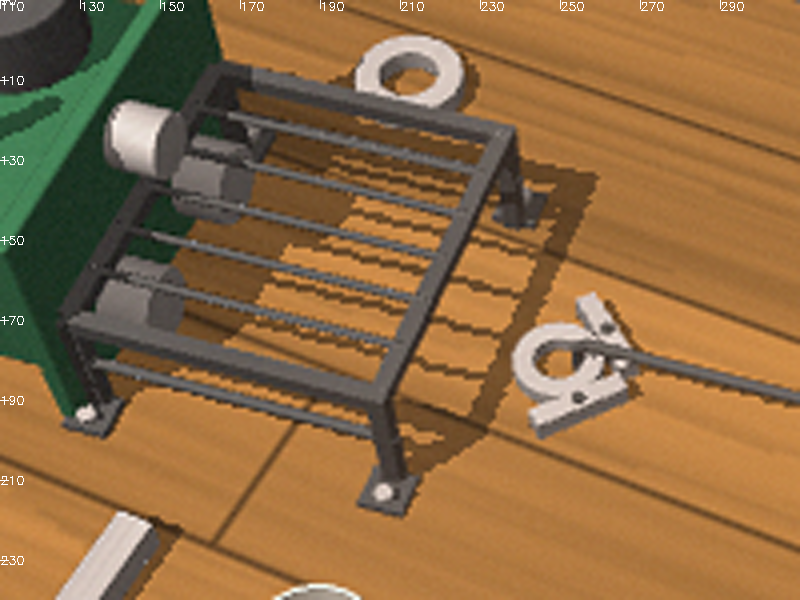

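>>> carry_out(plan=[[[0,0,-0.0002],[0,0,0],0.01],[[0,0,0],[0,0,0],0.01],[[0,0,0],[0,0,0],0.01],[[0,0,0],[0,0,0],0.01],[[0,0,0],[0,0,0],0.01]])

```text
time_s: 20.3
position: [0.4526, 0.269, 0.0131]
tool_rot: [[0.992, -0.001, -0.127], [0.127, -0.002, 0.992], [-0.001, -1.0, -0.002]]
ft_force: [1.6, -9.7, -3.0]
grip_width: 0.0209
```

>>> carry_out(plan=[[[0,0,0],[0,0,0],0.01],[[0,0,0],[0,0,0],0.01],[[0,0,0],[0,0,0],0.01],[[0,0,0],[0,0,0],0.01],[[0,0,0],[0,0,0],0.01],[[0,0,0],[0,0,0],0.01]])

```text
time_s: 21.05
position: [0.4526, 0.269, 0.0131]
tool_rot: [[0.992, -0.001, -0.127], [0.127, -0.002, 0.992], [-0.001, -1.0, -0.002]]
ft_force: [0.8, -9.4, -2.5]
grip_width: 0.0209
```

>>> carry_out(plan=[[[0,0,-0.001],[0,0,0],0.01],[[0,0,-0.001],[0,0,0],0.01],[[0,0,-0.002],[0,0,0],0.01],[[0,0,-0.003],[0,0,0],0.01],[[0,0,-0.003],[0,0,0],0.01],[[0,0,-0.001],[0,0,0],0.01],[[0,0,0],[0,0,0],0.01]])

```text
time_s: 21.92
position: [0.454, 0.259, 0.0133]
tool_rot: [[0.992, -0.0, -0.127], [0.127, 0.0, 0.992], [0.0, -1.0, 0.0]]
ft_force: [0.5, -0.4, -1.4]
grip_width: 0.0205
```

```bash
python3 look2.py 16
python3 - <<'E'
import cv2,pickle,numpy as np
L=[]
for k in ('scene15','scene16'):
    im=pickle.load(open(k+'.pkl','rb'))[0]['image'][155:205,230:290,::-1]; L.append(cv2.resize(im,None,fx=6,fy=6,interpolation=cv2.INTER_CUBIC))
for k in ('top15','top16'):
    im=pickle.load(open(k+'.pkl','rb'))[0]['image'][203:253,285:345,::-1]; L.append(cv2.resize(im,None,fx=6,fy=6,interpolation=cv2.INTER_CUBIC))
cv2.imwrite('pics/z16.png',np.vstack([np.hstack(L[:2]),np.hstack(L[2:])]))
E
```

```text
21.925 [0.454  0.259  0.0133] 7.271750719608779 [ 0.48 -0.41 -1.37] 0.02046063419970726
[[0.992, -0.0, -0.1266], [0.1266, 0.0, 0.992], [0.0, -1.0, 0.0]]
```

View pics/z16.png

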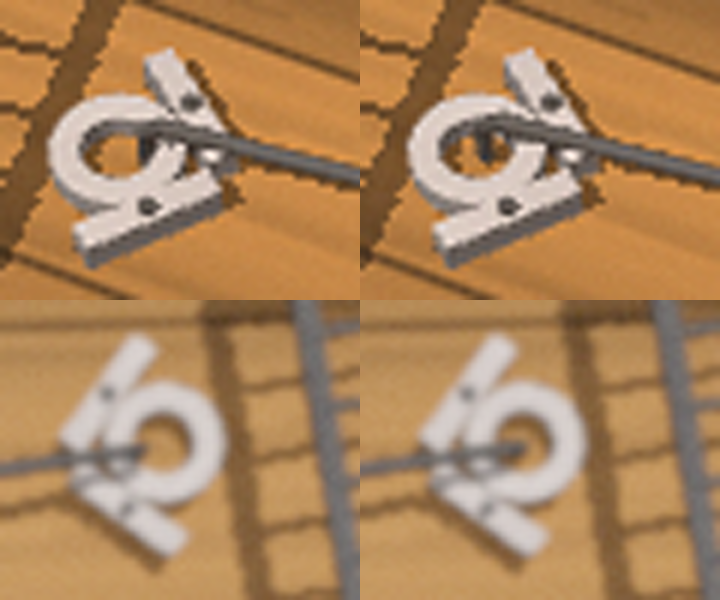

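>>> carry_out(plan=[[[0,-0.004,0],[0,0,0],0.01],[[0,-0.008,0],[0,0,0],0.01],[[0,-0.014,0],[0,0,0],0.01],[[0,-0.018,0],[0,0,0],0.01],[[0,-0.018,0],[0,0,0],0.01],[[0,-0.014,0],[0,0,0],0.01],[[0,-0.009,0],[0,0,0],0.01],[[0,0,0],[0,0,0],0.01]])

```text
time_s: 23.08
position: [0.4541, 0.2591, 0.0988]
tool_rot: [[0.992, 0.001, -0.127], [0.127, 0.0, 0.992], [0.001, -1.0, 0.0]]
ft_force: [0.6, 0.1, -3.0]
grip_width: 0.0209
```

```bash
python3 look2.py 17
python3 - <<'E'
from h import *
plan([.44,.25,.098],49,8,.01,nd=3)
E
```

```text
23.075 [0.4541 0.2591 0.0988] 7.281029749598584 [ 0.6   0.14 -2.99] 0.020918908883038746
[[0.9919, 0.001, -0.1267], [0.1267, 0.0003, 0.9919], [0.001, -1.0, 0.0001]]
[[[-0.002, -0.0, -0.001], [-0.0, -5.2, -0.0], 0.01], [[-0.002, -0.0, -0.001], [-0.0, -5.2, -0.0], 0.01], [[-0.002, -0.0, -0.0], [-0.0, -5.2, -0.0], 0.01], [[-0.002, -0.0, -0.001], [-0.0, -5.2, -0.0], 0.01], [[-0.002, -0.0, 0.0], [-0.0, -5.2, -0.0], 0.01], [[-0.002, -0.0, 0.0], [-0.0, -5.2, -0.0], 0.01], [[-0.002, -0.0, 0.0], [-0.0, -5.2, -0.0], 0.01], [[-0.002, -0.0, 0.001], [-0.0, -5.2, -0.0], 0.01]]
end [0.4396 0.2501 0.0978] err [-0.0004  0.0001 -0.0002]
```

View pics/c17s.png

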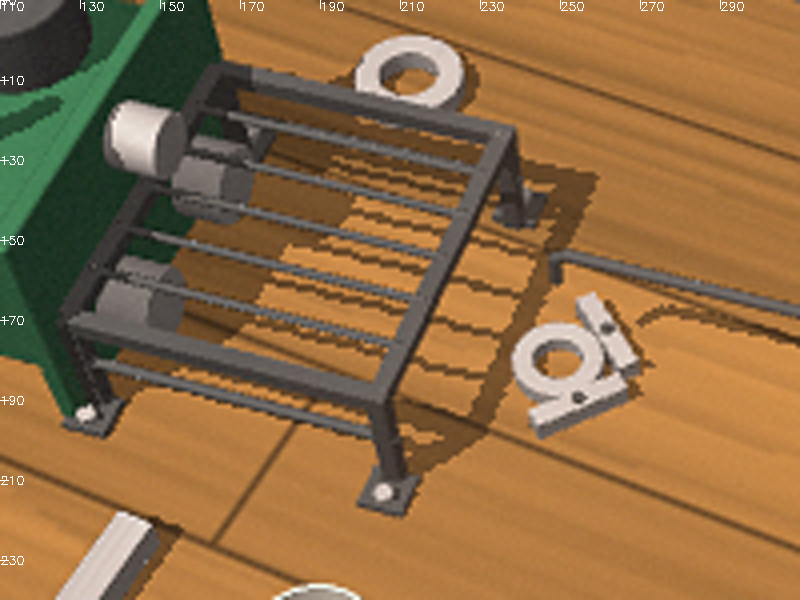

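Unhooked cleanly; the ring sits in the V at (248,180) in the scene view. Now swing the rod away.

>>> carry_out(plan=[[[-0.002,0,0],[0,-5.2,0],0.01],[[-0.002,0,0],[0,-5.2,0],0.01],[[-0.002,0,0],[0,-5.2,0],0.01],[[-0.002,0,0],[0,-5.2,0],0.01],[[-0.002,0,0],[0,-5.2,0],0.01],[[-0.002,0,0],[0,-5.2,0],0.01],[[-0.002,0,0],[0,-5.2,0],0.01],[[-0.002,0,0],[0,-5.2,0],0.01]])

```text
time_s: 24.22
position: [0.4395, 0.2522, 0.0977]
tool_rot: [[0.655, -0.001, -0.755], [0.755, -0.0, 0.655], [-0.001, -1.0, 0.001]]
ft_force: [-0.1, -0.2, -2.1]
grip_width: 0.0213
```

>>> carry_out(plan=[[[0,0.012,0],[0,0,0],0.01],[[0,0.018,0],[0,0,0],0.01],[[0,0.018,0],[0,0,0],0.01],[[0,0.016,0],[0,0,0],0.01],[[0,0.01,0],[0,0,0],0.01],[[0,0.006,0],[0,0,0],0.01],[[0,0.003,0],[0,0,0],0.01],[[0,0,0],[0,0,0],0.01]])

```text
time_s: 25.22
position: [0.4399, 0.2524, 0.0154]
tool_rot: [[0.658, 0.0, -0.753], [0.753, 0.0, 0.658], [0.0, -1.0, -0.0]]
ft_force: [-0.8, 0.4, -1.4]
grip_width: 0.0206
```

>>> carry_out(plan=[[[0,0.003,0],[0,0,0],0.01],[[0,0.0015,0],[0,0,0],0.01],[[0,0,0],[0,0,0],0.01]])

```text
time_s: 25.6
position: [0.4399, 0.2524, 0.0108]
tool_rot: [[0.658, 0.0, -0.753], [0.753, -0.0, 0.658], [0.0, -1.0, -0.0]]
ft_force: [0.3, -0.0, -1.3]
grip_width: 0.021
```

>>> carry_out(plan=[[[0,0.001,0],[0,0,0],0.01],[[0,0,0],[0,0,0],0.01]])

```text
time_s: 25.85
position: [0.44, 0.2524, 0.0101]
tool_rot: [[0.658, 0.0, -0.753], [0.753, 0.0, 0.658], [0.0, -1.0, -0.0]]
ft_force: [-0.9, 0.4, 1.8]
grip_width: 0.0205
```

>>> carry_out(plan=[[[0,0,0],[0,0,0],0.03],[[0,0,0],[0,0,0],0.04],[[0,0,0],[0,0,0],0.055],[[0,0,0],[0,0,0],0.055],[[0,0,0],[0,0,0],0.055]])

```text
time_s: 26.48
position: [0.4399, 0.2523, 0.0098]
tool_rot: [[0.658, 0.0, -0.753], [0.753, 0.0, 0.658], [0.0, -1.0, -0.0]]
ft_force: [0.1, 0.3, -1.0]
grip_width: 0.0549
```

>>> carry_out(plan=[[[0,-0.008,0],[0,0,0],0.055],[[0,-0.02,0],[0,0,0],0.055],[[0,-0.03,0],[0,0,0],0.055],[[0,-0.03,0],[0,0,0],0.055],[[0,-0.03,0],[0,0,0],0.055],[[0,-0.03,0],[0,0,0],0.055],[[0,-0.02,0],[0,0,0],0.055],[[0,0,0],[0,0,0],0.055]])

```text
time_s: 27.48
position: [0.4402, 0.2525, 0.1793]
tool_rot: [[0.658, 0.003, -0.753], [0.753, 0.001, 0.658], [0.003, -1.0, -0.002]]
ft_force: [0.3, 0.0, 0.0]
grip_width: 0.0547
```

```bash
python3 look2.py 18
python3 - <<'E'
import cv2,pickle,numpy as np
L=[]
for k in ('scene15','scene18'):
    im=pickle.load(open(k+'.pkl','rb'))[0]['image'][155:205,230:290,::-1]; L.append(cv2.resize(im,None,fx=6,fy=6,interpolation=cv2.INTER_CUBIC))
for k in ('top15','top18'):
    im=pickle.load(open(k+'.pkl','rb'))[0]['image'][203:253,285:345,::-1]; L.append(cv2.resize(im,None,fx=6,fy=6,interpolation=cv2.INTER_CUBIC))
cv2.imwrite('pics/z18.png',np.vstack([np.hstack(L[:2]),np.hstack(L[2:])]))
E
```

```text
27.475 [0.4402 0.2525 0.1793] 48.884314809306595 [0.34 0.03 0.  ] 0.05469679165045622
[[0.6576, 0.0032, -0.7534], [0.7534, 0.0009, 0.6576], [0.0028, -1.0, -0.0018]]
```

View pics/z18.png

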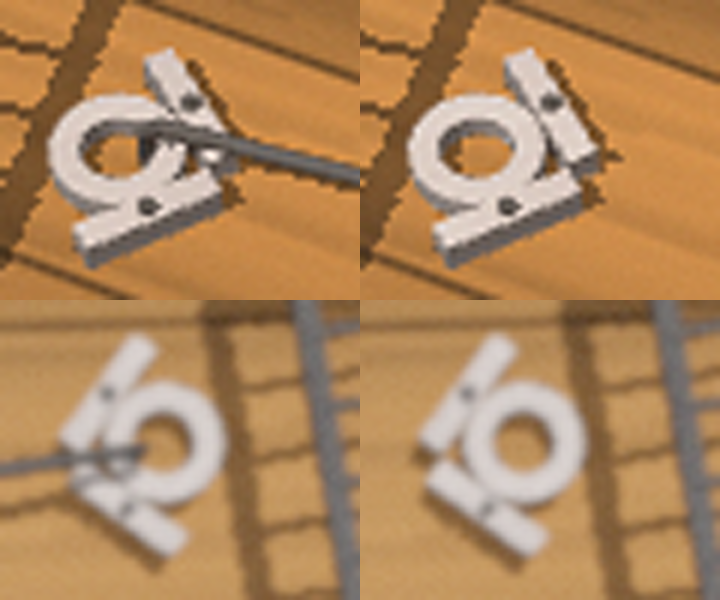

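View pics/scene18.png

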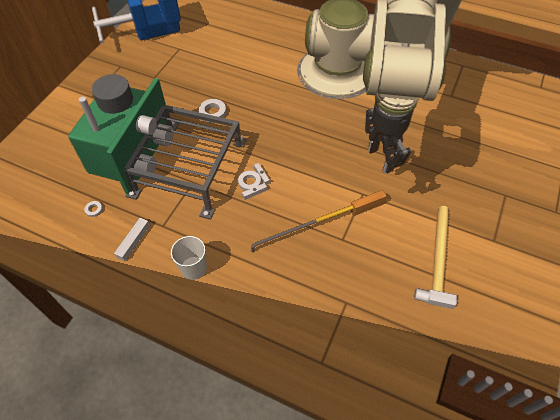

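View pics/top18.png

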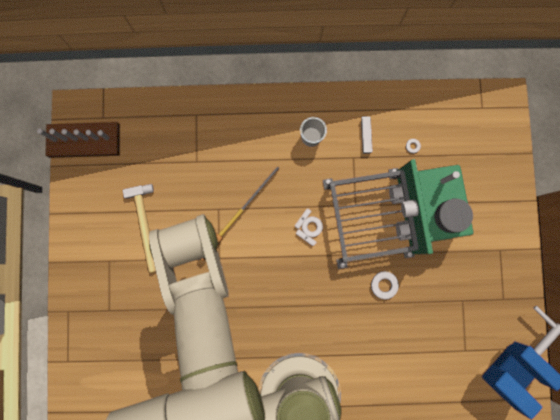

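The ring (top view 312,227) touches both flanks. The rod lies flat (top view, hook at 277,169), well clear of it. The gripper is up and empty, and the tin, hammer and bar are where they were.

```bash
python3 -c "
from rig import env
print(env.close_job())"
```

```text
the job is handed in; nothing more can be done
None
```

I pulled the ring fully home in the V-stop, unhooked it and laid the rod down. The job was handed in at about 27.5 s of the 72 s allowed.

- **Ring:** I hooked the middle-sized ring inside the guard through its hole and drew it straight out. In the last pictures, from both cameras, it touches both flanks and did not shift when I unhooked.
- **Pull:** The hold was about 1.5 s, with readings of 11.1, 9.7 and 9.4 N. As the ring came home I took one step too many and the reading rose to 12.9 N, still under 15 N. I then eased back to about 10 N. I read the force only at the end of each move, so a short peak in between would not show.
- **Guard:** Readings while the hook was inside the guard stayed near zero on the way in and about 2 N while dragging, so there was no sign of a knock.
- **Rod:** It lies flat on the bench, about 0.2 m from the ring. The gripper is open and raised clear, and the tin, hammer and bar offcut have not moved.
- **Disagreements:** The first height estimate from two cameras suggested the hook drooped about 7 mm. Lowering it towards the bench showed it did not, so that was calibration error. My first reading of the handle's rear end in the top view was also off by about 8 mm, and I corrected it with the wrist camera before gripping.

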